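Put the furnace bench ware away by kind

TASK

The tests are over and the ware on the bench is cold: put each kind where it belongs. Stand the two lidded crucibles in rings of the wire stand, fully down on its base; set the wide ash dish in the middle of the brown fireclay slab, lay the loose narrow boat flat on the floor of the steel tray beside the one already there, and stand the brown bottle upright in the blue spill tray beside the clear one. Set everything down right way up without dropping it, and leave the small glass weighing bottle standing where it is.

Things in the scene. Friction and masses are not known exactly. Their poses are not given: they have to be found in the camera images.
- crucible_a: One of two equal lidded crucibles, white porcelain, upright, about 45 g. Foot 24 mm across; wall widens to a straight rim band 42 mm across from 28 to 38 mm above the foot (grip here). Lid (fixed on) 39 mm across, top at 41 mm, with a knob 10 mm across up to 50 mm. Origin: centre of the foot, z up.
- crucible_b: The other lidded crucible, identical to crucible_a.
- ash_dish: Ash dish: short, wide open rectangular dish of white porcelain, loose, 58 mm long (its x), 30 mm wide (its y), 16 mm high; wall 3 mm, hollow upwards, straight sides with a small rim. About 35 g. Origin: centre of the underside, z up.
- boat: Loose combustion boat: long, narrow open trough of white porcelain, 88 mm long (its x), 16 mm wide (its y), 11 mm high, wall 2.5 mm, about 20 g; a small ring lug at its +x end reaches 54 mm from the origin. (A second, equal boat is fixed in the steel tray.) Origin: centre of the underside, z up.
- brown_bottle: Loose reagent bottle of brown (amber) glass with a paper label and a brown glass stopper (fixed in), standing upright: body 44 mm across up to 50 mm, shoulder to 61 mm, neck, stopper top at 89 mm. About 110 g. Origin: centre of the underside, z up.
- weighing_bottle: Small, low weighing bottle of pale clear glass with a lid, 43 mm across at the lid's collar, 28 mm to the collar, knob top at 45 mm. It stands among the loose ware, is still in use and stays where it is. Origin: centre of the underside, z up.
- crucible_stand: Fixed wire crucible stand: square dark base sheet 122 mm wide, its top 6 mm above the bench, and over it four free wire rings, centres at x and y = +-30 mm. Rings 47 mm clear inside, 4 mm wire, top 20 mm above the bench. A crucible goes down through a ring to stand on the base sheet. Low loops on its +-y sides reach 70 mm. Origin: centre at bench height; axes along its sides.
- fireclay_slab: Brown fireclay slab with dark stains, fixed, 100 mm (x) by 125 mm (y), flat top 20 mm above the bench, nothing on it. Origin: centre of its underside; axes parallel to its sides.
- steel_tray: Fixed shallow bright steel tray, outside 115 mm (x) by 145 mm (y), wall 2 mm, rolled rim 22 mm above the bench, floor 2 mm above it. A white boat like the loose one is fixed in it along y, centre at x = +40 mm (x 32 to 48 mm, y -44 to +54 mm, top 14 mm above the bench); the rest is empty. Origin: centre of its underside, at bench height.
- reagent_tray: Fixed blue plastic spill tray, outside 95 mm (x) by 145 mm (y), walls 3 mm thick and 14 mm high, floor 3 mm above the bench. A clear glass bottle shaped like the brown one (44 mm across, 92 mm high over the bench) is fixed in it at x = 0, y = -42 mm; the +y half is free. Origin: centre of its underside, at bench height.
Things that resemble listed ones, but are neither listed nor needed, are in the scene too. Several things have the shape of the reagent_tray; the one meant has the colours described above. What is shaped like the crucible_b but orange is not meant.

How it is judged:
At the end, for the whole second after the job is handed in: Both crucibles in rings of the stand, foot on its base sheet (within 3.5 mm in height); ash dish on the slab, within 30 mm of its centre; boat on the steel tray's floor; brown bottle on the spill tray's floor (both within 3.5 mm in height). All upright within 0.12 rad, released and at rest (x of crucible_a in the frame of crucible_stand between -0.055 and 0.055 m and y of crucible_a in the frame of crucible_stand between -0.055 and 0.055 m and z of crucible_a in the frame of crucible_stand between 0.003 and 0.0095 m and angle between each of crucible_a, crucible_b, ash_dish, boat, brown_bottle's own z axis and vertical below 0.12 rad and x of crucible_b in the frame of crucible_stand between -0.055 and 0.055 m and y of crucible_b in the frame of crucible_stand between -0.055 and 0.055 m and z of crucible_b in the frame of crucible_stand between 0.003 and 0.0095 m and horizontal distance between ash_dish and fireclay_slab below 0.03 m and z of ash_dish in the frame of fireclay_slab between 0.017 and 0.0235 m and x of boat in the frame of steel_tray between -0.055 and 0.055 m and y of boat in the frame of steel_tray between -0.07 and 0.07 m and z of boat in the frame of steel_tray between -0.001 and 0.0055 m and x of brown_bottle in the frame of reagent_tray between -0.045 and 0.045 m and y of brown_bottle in the frame of reagent_tray between -0.07 and 0.07 m and z of brown_bottle in the frame of reagent_tray between 0 and 0.0065 m and linear speed of each of crucible_a, ash_dish, brown_bottle, crucible_b, boat below 0.02 m/s); the robot touches nothing.
It fails at once if the glass weighing bottle is pushed more than 20 mm from its place, or tipped (distance of weighing_bottle from where it was at the start of the episode above 0.02 m or angle between weighing_bottle's own z axis and vertical above 0.4 rad).
It fails at once if a piece of ware is dropped: it falls free of the fingers faster than 0.8 m/s (a fall of more than about 30 mm) ((linear speed of crucible_a above 0.8 m/s and contact force between crucible_a and the fingers below 0.05 N) or (linear speed of ash_dish above 0.8 m/s and contact force between ash_dish and the fingers below 0.05 N) or (linear speed of brown_bottle above 0.8 m/s and contact force between brown_bottle and the fingers below 0.05 N) or (linear speed of crucible_b above 0.8 m/s and contact force between crucible_b and the fingers below 0.05 N) or (linear speed of boat above 0.8 m/s and contact force between boat and the fingers below 0.05 N)).
It also fails if it takes over 115 s, if anything falls off the work surface, if the arm or the gripper's body presses on something with over 40 N, if the wrist force passes 120 N, or if a joint passes its speed limit or range.

ROBOT

A 6-joint arm with a two-finger parallel gripper is mounted at the origin on the work surface. World frame = base frame: x ahead of the robot, y to its left, z up, the work surface at z = 0. Lengths are in m, angles in rad, forces in N, time in s.
With the tool pointing down it reaches from about 0.35 to 0.775 m from the base axis. Payload 5.5 kg.
Tool frame: the origin (TCP) lies at the very end of the fingers, on their centre line; the grasp point (between the pads) lies 19 mm behind it; z points along the fingers, y is the direction in which the jaws open and shut (so a half turn about z gives the same grasp; the last joint's range is limited). The gripper opens to 85 mm and grips with 20 to 120 N. Pads are 22 mm wide; open, the fingers measure 114 mm over their backs; the gripper's body (76 mm by 85 mm) begins 54 mm behind the grasp point. The pads swing forward as they close: fully open they stand 13 mm farther back than shut.
Start: joints at [0.993, 0.313, 0.046, 1.304, 0, 1.431], TCP at [0.244, 0.521, 0.231] pointing down, gripper open.
Joint ranges: [-2.76, 2.76], [-0.86, 1.69], [-1.03, 1.26], [-2.2, 2.34], [-1.47, 1.5], [-3.14, 3.14]. Speed limits (rad/s): [2.57, 2.57, 3.14, 3.14, 3.14, 3.14].

INTERFACE

Orientations are given as a unit quaternion [w, x, y, z].
In Python, from workcell import get_state, read_camera, hand_in, find_in, silhouettes gives the robot as it stands. The module is installed in compiled form; this text tells all that it offers.
- The arm moves only by the tool send_rows, never from a script. Its argument "deltas" is a list that holds one entry, the list of rows, each a list of 6 numbers: the shift along the world's x, y, z in cm, then the turn, a rotation vector about the world's x, y, z in degrees. In form: [[[dx, dy, dz, wx, wy, wz], ...]]. A call has 1 to 12 rows; each row is the pose to reach, as a shift and turn from the pose commanded when the call began; what a row does not reach only later rows make up. A row lasts 1/10 s, in which the tool goes at most 50 mm and 8.59 degrees, less where a joint would pass 70% of its speed; a pose out of reach is approached as far as the arm can. A call with a gripper value outside its range is refused whole. "jaw" is the opening, from -1 (shut) to 1 (fully open), so that 0 is half open, set as the call begins (left out, the last holds). The fingers move at their own pace and stop on an object; "force" is the grip in N (left out, the last holds). Time passes only in rows, so rows that repeat a pose let the fingers close. It gives the time, the measured TCP pose, the force and the opening at its end, in the units of the state.
- get_state(): the state, without advancing time (a new reading comes with each control period).
- read_camera(name): name is "scene" or "top" or "wrist"; returns a dict with "img" (384x512x3 uint8, red, green, blue), "z_map" (384x512 float32, m along the optical axis (not along the pixel's ray), 0 where there is no reading), "vfov" (degrees; the focal length in pixels is half the picture's height over the tangent of half this angle, whatever the lens; pixels are square), "cx", "cy" (the principal point, pixels), "R" (3x3) and "t" (3): a world point X has camera coordinates R X + t; the wrist camera has in their place "hand_eye" (4x4, takes a point from camera to tool coordinates, whose origin is the TCP and whose axes are the flange's). Camera axes: x right, y down, z forward; pixel columns grow to the right and rows downward; lengths in m; the calibration is good to about 2 mm. A picture is of the moment at which its call begins: read the wrist's pose just before it.
- hand_in(): hands the job in, once; it reports no verdict.
Trained networks look in a picture, given as the dict that the camera call returned (one of the last four; its "shot" number tells which), for a name from the list of things; names that differ only in an ending like _2 or _b are one class to them, and where a whole thing is asked for, a point or a joint stands for the part that bears it (a point fixed in the world has none). Each returns a list of dicts, best first, with "conf" (0 to 1); they miss things now and then, are a little off and sometimes report something else, mostly with a low value. They report only what shows in the picture. A call takes as long as a camera call. They do not tell look-alikes from the thing itself.
- find_in(picture, thing): "box" ([centre column, centre row, width, height] in pixels, round what is visible of it).
- silhouettes(picture, thing): "mask" (384x512 bool, what is visible of it) and "box" ([centre column, centre row, width, height] in pixels, round what is visible of it).
The state is a dict: "clock": time; "joint_pos": joint angles; "qvel": joint speeds; "tau": joint torques, N m; "tcp_pos": TCP position; "orientation": TCP orientation; "wrist_force": force on the tool from outside, world axes, zero at the start; "ft_torque": the same for the moment, N m; "finger_gap": finger opening in m.
Only numpy, scipy, OpenCV 4.12 (cv2) and the standard library are available. Lean on these libraries where they do the work, as an engineer would, in place of code of your own. Each camera call takes 0.05 s, during which the arm holds its last target.

## Working session

There is one attempt and no reset: what is moved stays moved. The work goes in short steps, Python scripts to look and compute and a tool call to move; the robot and the scene stay as the last step left them, time stands still between calls to the robot, and variables do not carry over. Pictures are saved under pics/ and viewed, and the job is handed in when it is done.

Besides the shell and the picture viewer there is one more tool, called after "Emit:" as a command line: name --argument value ..., lists and objects as JSON in quotes. send_rows: Moves the arm, as the interface text tells. Its arguments: {"type":"object","properties":{"deltas":{"type":"array","items":{"type":"array","items":{"type":"array","items":{"type":"number"}}}},"jaw":{"type":"number"},"force":{"type":"number"}},"required":["deltas"]}

```bash
mkdir -p pics; cat > h.py <<'E'
import numpy as np, cv2
from workcell import *
def K(p):
    f=p["img"].shape[0]/2/np.tan(np.radians(p["vfov"])/2); return f,p["cx"],p["cy"]
def cloud(p):
    f,cx,cy=K(p); z=p["z_map"].astype(float)
    v,u=np.mgrid[0:z.shape[0],0:z.shape[1]]
    c=np.stack([(u-cx)/f*z,(v-cy)/f*z,z],-1)
    if "R" in p: w=(c-np.array(p["t"]))@np.array(p["R"])
    else:
        H=np.array(p["hand_eye"]); s=p["_s"]; q=s["orientation"]
        from scipy.spatial.transform import Rotation as Ro
        Rm=Ro.from_quat([q[1],q[2],q[3],q[0]]).as_matrix()
        w=(c@H[:3,:3].T+H[:3,3])@Rm.T+np.array(s["tcp_pos"])
    w[z<=0]=np.nan
    return w
def shot(n,fn):
    s=get_state(); p=read_camera(n); p["_s"]=s
    im=cv2.cvtColor(p["img"],cv2.COLOR_RGB2BGR); cv2.imwrite(f"pics/{fn}.png",cv2.resize(im,(800,600),interpolation=cv2.INTER_CUBIC))
    return p
E
python3 - <<'E'
from h import *
s=get_state(); print(s["clock"],s["tcp_pos"],s["orientation"],s["finger_gap"])
import pickle
for n in ("scene","top"):
    p=shot(n,n+"0")
    w=cloud(p); np.savez(n+"0.npz",w=w,img=p["img"])
    print(n,p["vfov"],p["cx"],p["cy"],p.get("R"),p.get("t"))
    for t in ["crucible_a","ash_dish","boat","brown_bottle","weighing_bottle","crucible_stand","fireclay_slab","steel_tray","reagent_tray"]:
        for d in silhouettes(p,t):
            m=d["mask"]; q=w[m]; q=q[~np.isnan(q[:,0])]
            print(t,round(d["conf"],2),np.round(d["box"]),np.round(np.median(q,0),3) if len(q) else None, np.round(np.percentile(q,[3,97],axis=0),3).tolist() if len(q) else None)
print(get_state()["clock"])
E
```

```text
0.0 [0.24348539 0.52032013 0.23040943] [-3.25787311e-04  2.17155523e-01  9.76136577e-01 -8.69371371e-04] 0.08569472858820475
scene 55.24115055921584 253.48263476932485 195.12005990625826 [[ 0.00203446  0.99994896 -0.00989676]
 [ 0.71879956 -0.0083427  -0.69516731]
 [-0.69521439 -0.0056995  -0.71877984]] [ 0.08754279 -0.29243178  1.48817311]
crucible_a 0.46 [373. 177.  13.  18.] [0.367 0.302 0.038] [[0.304, 0.286, 0.0], [0.379, 0.341, 0.047]]
crucible_a 0.46 [224. 194.  12.  13.] [ 0.426 -0.181  0.038] [[0.404, -0.197, 0.009], [0.436, -0.166, 0.049]]
crucible_a 0.44 [232. 213.  16.  20.] [ 0.508 -0.148  0.037] [[0.448, -0.171, -0.002], [0.521, -0.129, 0.047]]
ash_dish 0.57 [341. 193.  19.  19.] [0.4   0.186 0.007] [[0.375, 0.16, 0.001], [0.428, 0.212, 0.018]]
boat 0.56 [263. 202.  25.  12.] [ 0.436 -0.058  0.006] [[0.413, -0.096, 0.0], [0.463, -0.022, 0.012]]
brown_bottle 0.75 [302. 204.  16.  26.] [0.483 0.059 0.048] [[0.462, 0.042, 0.004], [0.492, 0.079, 0.089]]
weighing_bottle 0.51 [198. 186.  13.  10.] [ 0.374 -0.274  0.032] [[0.351, -0.292, 0.006], [0.384, -0.259, 0.044]]
crucibl
[... 2030 characters left out ...]
.437, -0.0], [0.577, -0.311, 0.021]]
crucible_stand 0.25 [208. 200.  25.  21.] [0.461 0.052 0.056] [[0.445, 0.037, 0.012], [0.483, 0.074, 0.09]]
fireclay_slab 0.89 [190. 154.  44.  44.] [0.605 0.124 0.019] [[0.554, 0.065, 0.005], [0.656, 0.185, 0.022]]
steel_tray 0.59 [108. 192.  57.  49.] [0.498 0.37  0.002] [[0.437, 0.293, -0.002], [0.558, 0.439, 0.022]]
reagent_tray 0.76 [424. 162.  57.  38.] [ 0.567 -0.573  0.003] [[0.526, -0.633, -0.001], [0.617, -0.496, 0.077]]
reagent_tray 0.57 [275. 151.  52.  32.] [ 0.605 -0.134  0.003] [[0.564, -0.202, -0.001], [0.655, -0.067, 0.087]]
reagent_tray 0.57 [396. 252.  66.  46.] [ 0.306 -0.482  0.003] [[0.254, -0.545, -0.001], [0.357, -0.41, 0.085]]
1.0
```

View pics/scene0.png

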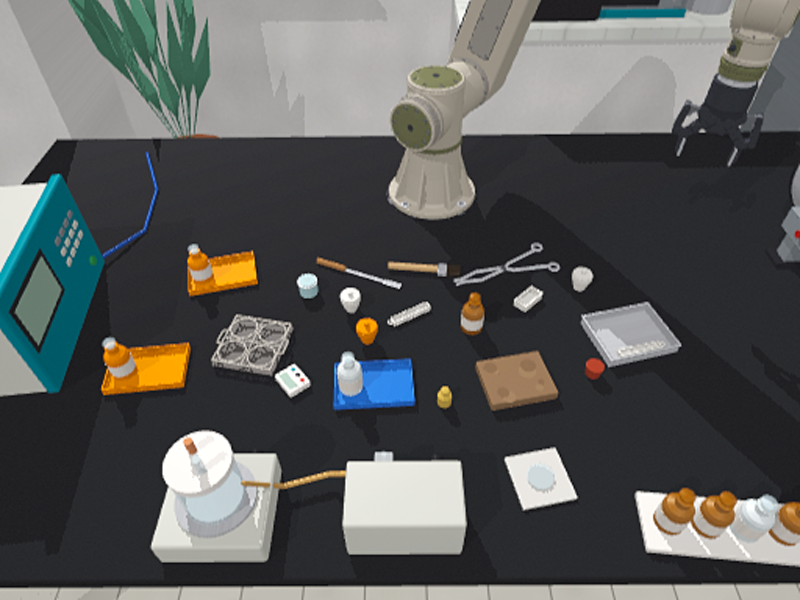

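```bash
python3 - <<'E'
import cv2,numpy as np
d=np.load("top0.npz"); im=d["img"][:,:,::-1]
c=im[110:300,70:470]; cv2.imwrite("pics/topcrop.png",cv2.resize(c,(800,380),interpolation=cv2.INTER_CUBIC))
E
```

```text
(no output)
```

View pics/topcrop.png

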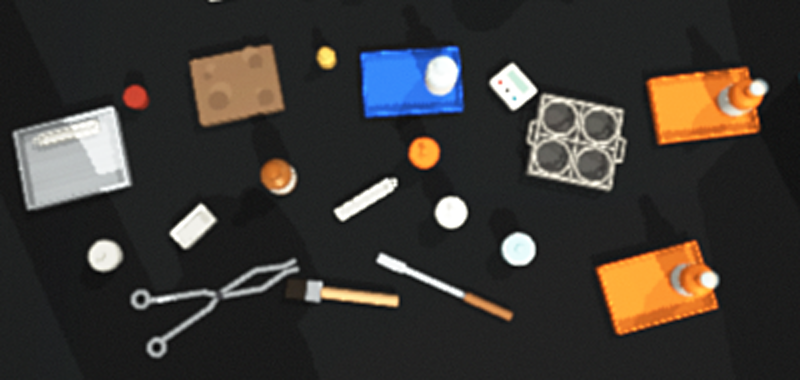

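```bash
python3 - <<'E'
from h import *
from scipy.optimize import least_squares
W={n:np.load(n+"0.npz") for n in("scene","top")}
def pts(n,c,r,z0,z1):
    w=W[n]["w"]; m=(np.hypot(w[...,0]-c[0],w[...,1]-c[1])<r)&(w[...,2]>z0)&(w[...,2]<z1)
    return w[m]
def rect(q):
    (c,s,a)=cv2.minAreaRect((q[:,:2]*1000).astype(np.float32)); 
    if s[0]<s[1]: s=(s[1],s[0]); a+=90
    return np.round(c,1),np.round(s,1),round(a%180,1),len(q)
for n in W:
    print(n)
    for nm,c in dict(cr1=(.355,.3),cr2=(.411,-.187),bb=(.462,.057),wb=(.36,-.277),orange=(.496,-.15)).items():
        z=(.0,.06) if nm!="bb" else (.003,.055)
        q=pts(n,c,.04,z[0]+.004,z[1]); k=pts(n,c,.03,.0445 if nm!="bb" else .08,.1)
        (cc,r)=cv2.minEnclosingCircle((q[q[:,2]>.028][:,:2]*1000).astype(np.float32)) if nm!="bb" else cv2.minEnclosingCircle((q[:,:2]*1000).astype(np.float32))
        print(nm,np.round(cc,1),round(r,1),"knob",np.round(k.mean(0)*1000,1) if len(k) else None,len(k))
    for nm,c,r,z0,z1 in [("dish",(.397,.184),.045,.01,.025),("boat",(.434,-.062),.065,.005,.02),("slab",(.61,.127),.09,.014,.03),("stand",(.515,-.371),.095,.003,.03),("standhi",(.515,-.371),.095,.014,.03),("steel",(.498,.369),.1,.015,.03),("steelboat",(.498,.369),.06,.008,.0165),("blue",(.61,-.135),.093,.0085,.018)]:
        print(nm,*rect(pts(n,c,r,z0,z1)))
E
```

```text
scene
cr1 [358.3 304.7] 21.5 knob [359.9 302.4  47.8] 10
cr2 [ 417.4 -182.3] 22.4 knob [ 417.4 -181.8   47.7] 11
bb [471.9  62.1] 22.1 knob [472.8  62.1  87.4] 35
wb [ 363.9 -277.4] 22.4 knob [ 369.1 -277.3   47.2] 4
orange [ 502.1 -145.6] 21.2 knob [ 502.4 -146.7   49.1] 9
dish [399.3 187.8] [63.1 31.4] 134.8 77
boat [441.1 -62. ] [95.6 33.1] 131.4 98
slab [610.7 129.6] [125.4 103.8] 100.8 1275
stand [ 523.8 -369.4] [162.2 157.5] 150.0 1322
standhi [ 519.9 -369.4] [141.5 121.2] 77.8 508
steel [502.1 368.5] [150.6 120.1] 104.3 339
steelboat [500.7 362.4] [114.5  88.5] 27.4 106
blue [ 614.3 -130.9] [144.3  98.5] 92.7 243
top
cr1 [353.8 300.3] 21.4 knob [355.8 300.   48.6] 12
cr2 [ 411.6 -187.2] 20.8 knob [ 411.8 -187.3   48.4] 13
bb [465.7  58.3] 22.1 knob [466.   58.6  87. ] 50
wb [ 360.  -281.4] 21.1 knob [ 359.7 -281.5   45.4] 7
orange [ 497.7 -150.1] 20.9 knob [ 497.4 -150.9   48.8] 9
dish [396.  183.1] [58.2 30.6] 134.7 85
boat [435.9 -67.2] [96.5 15.9] 121.1 77
slab [607.3 126.5] [125.4 102.1] 101.3 1359
stand [ 513.8 -376. ] [180.2 171. ] 17.0 1724
standhi [ 516.7 -372.6] [139.  120.6] 77.3 621
steel [497.8 365.1] [151.  120.3] 104.3 317
steelboat [505.7 358.5] [117.6  87. ] 35.9 92
blue [ 610.6 -135. ] [145.1  95.9] 92.8 198
```

Emit:
send_rows --deltas '[[[11.2, -21.9, -3.1, 0, 0, 12.6], [11.2, -21.9, -3.1, 0, 0, 12.6], [11.2, -21.9, -3.1, 0, 0, 12.6], [11.2, -21.9, -3.1, 0, 0, 12.6], [11.2, -21.9, -3.1, 0, 0, 12.6], [11.2, -21.9, -3.1, 0, 0, 12.6], [11.2, -21.9, -3.1, 0, 0, 12.6], [11.2, -21.9, -3.1, 0, 0, 12.6], [11.2, -21.9, -3.1, 0, 0, 12.6]]]' --jaw 1 --force 30

```text
clock: 1.9
tcp_pos: [0.3553, 0.303, 0.2005]
orientation: [0.0, 0.108, 0.994, 0.0]
wrist_force: [-0.2, 0.4, 1.1]
finger_gap: 0.0852
```

```bash
cat >> h.py <<'E'
def st():
    s=get_state(); q=s["orientation"]; print("t %.1f tcp %s yawY %.2f gap %.1f F %s"%(s["clock"],np.round(np.array(s["tcp_pos"])*1000,1),np.degrees(np.arctan2(2*q[2]**2-1,2*q[1]*q[2])),s["finger_gap"]*1000,np.round(s["wrist_force"],1)))
def near(w,c,r,z0,z1):
    m=(np.hypot(w[...,0]-c[0],w[...,1]-c[1])<r)&(w[...,2]>z0)&(w[...,2]<z1); return w[m]
def rect(q):
    (c,s,a)=cv2.minAreaRect((q[:,:2]*1000).astype(np.float32)); 
    if s[0]<s[1]: s=(s[1],s[0]); a+=90
    return np.round(c,1),np.round(s,1),round(a%180,1),len(q)
def circ(q):
    c,r=cv2.minEnclosingCircle((q[:,:2]*1000).astype(np.float32)); return np.round(c,1),round(r,1),len(q)
E
python3 - <<'E'
from h import *
st(); p=shot("wrist","w1"); w=cloud(p)
print(np.round(p["hand_eye"],3).tolist())
print(circ(near(w,(.356,.302),.04,.03,.06)),np.round(near(w,(.356,.302),.04,.045,.06).mean(0),4), np.nanmax(near(w,(.356,.302),.04,.0,.06)[:,2]))
q=near(w,(.356,.302),.1,-.02,.004); print(np.median(q[:,2]))
E
```

```text
t 1.9 tcp [355.3 303.  200.5] yawY 77.65 gap 85.2 F [-0.2  0.4  1.1]
[[0.001, -0.949, -0.316, 0.081], [1.0, 0.0, 0.002, 0.0], [-0.002, -0.316, 0.949, -0.144], [0.0, 0.0, 0.0, 1.0]]
(array([355.4, 303.5]), 21.0, 1046) [0.3546 0.3038 0.0502] 0.05254084008729626
0.0009314300373713669
```

View pics/w1.png

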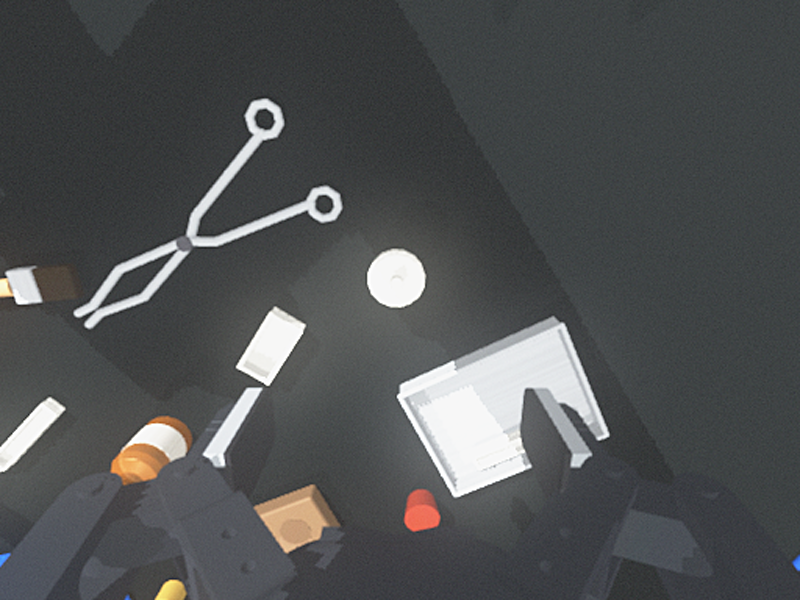

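```bash
python3 - <<'E'
from h import *
st(); p=shot("wrist","w1b"); w=cloud(p); np.savez("w1b.npz",w=w,img=p["img"])
print("dish",*rect(near(w,(.3975,.1855),.045,.01,.025)))
print("boat",*rect(near(w,(.438,-.063),.065,.005,.02)))
q=near(w,(.469,.06),.035,.01,.055); print("bb",circ(q) if len(q) else 0)
print("steel",*rect(near(w,(.5,.367),.1,.0165,.03)))
E
```

```text
t 1.9 tcp [355.3 303.  200.5] yawY 77.67 gap 85.3 F [ 0.2  0.3 -0.3]
dish [397.  186.7] [59.8 30.9] 134.0 431
boat [436.6 -62.7] [96.1 16.1] 120.9 306
bb (array([465.3,  63.7]), 22.0, 843)
steel [498.1 367.9] [149.3 119.9] 104.4 1251
```

Emit:
send_rows --deltas '[[[0, 0, -5, 0, 0, 0], [0, 0, -10, 0, 0, 0], [0, 0, -14, 0, 0, 0], [0, 0, -17, 0, 0, 0], [0, 0, -18.5, 0, 0, 0], [0, 0, -18.6, 0, 0, 0], [0, 0, -18.6, 0, 0, 0]]]'

```text
clock: 2.7
tcp_pos: [0.3555, 0.3024, 0.0144]
orientation: [-0.0, 0.108, 0.994, -0.0]
wrist_force: [0.3, -0.9, 0.5]
finger_gap: 0.0858
```

Emit:
send_rows --deltas '[[[0, 0, 0, 0, 0, 0], [0, 0, 0, 0, 0, 0], [0, 0, 0, 0, 0, 0], [0, 0, 0, 0, 0, 0], [0, 0, 0, 0, 0, 0], [0, 0, 0, 0, 0, 0]]]' --jaw -1 --force 30

```text
clock: 3.3
tcp_pos: [0.3565, 0.3023, 0.0154]
orientation: [0.001, 0.109, 0.994, 0.001]
wrist_force: [-1.3, 0.0, 4.9]
finger_gap: 0.0406
```

Emit:
send_rows --deltas '[[[0, 0, 0, 0, 0, 0], [0, 0, 0.5, 0, 0, 0], [0, 0, 2, 0, 0, 0], [0, 0, 5, 0, 0, 0], [0, 0, 9, 0, 0, 0], [0, 0, 13, 0, 0, 0], [0, 0, 14, 0, 0, 0], [0, 0, 14, 0, 0, 0]]]'

```text
clock: 4.1
tcp_pos: [0.3572, 0.3025, 0.1565]
orientation: [0.002, 0.109, 0.994, 0.001]
wrist_force: [0.1, -1.2, -1.3]
finger_gap: 0.0404
```

```bash
python3 - <<'E'
from h import *
st(); p=shot("wrist","w2"); w=cloud(p)
s=p["_s"]["tcp_pos"]
q=near(w,s[:2],.05,.13,.23); print(len(q))
p2=shot("scene","s2")
E
```

```text
t 4.1 tcp [357.2 302.5 156.5] yawY 77.51 gap 40.4 F [ 0.1 -1.2 -1.3]
18120
```

View pics/w2.png

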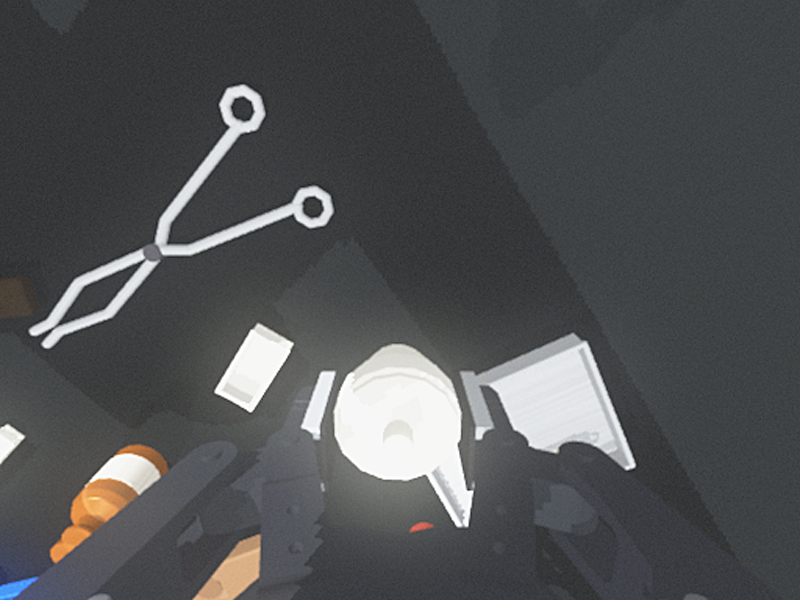

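View pics/s2.png

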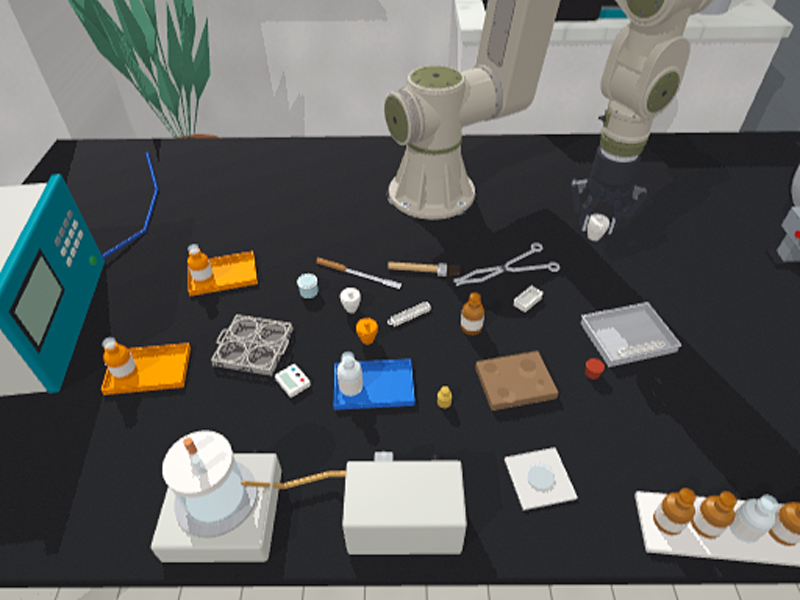

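```bash
cat >> h.py <<'E'
def lidtilt(p,w,thing="crucible_a"):
    # fit plane of lid: points near tcp, robust
    s=p["_s"]["tcp_pos"]
    g=p["img"].astype(int).min(2)>150
    m=g&(np.hypot(w[...,0]-s[0],w[...,1]-s[1])<.03)&(w[...,2]>s[2]+.012)&(w[...,2]<s[2]+.05)
    q=w[m]; return q
E
python3 - <<'E'
from h import *
p=shot("wrist","w2b"); w=cloud(p); q=lidtilt(p,w); s=np.array(p["_s"]["tcp_pos"])
print(len(q),np.round(np.percentile(q[:,2]-s[2],[1,20,40,50,60,80,99]),4))
best=None; rng=np.random.default_rng(0)
for i in range(500):
    a=q[rng.choice(len(q),3,False)]; n=np.cross(a[1]-a[0],a[2]-a[0]); L=np.linalg.norm(n)
    if L<1e-5: continue
    n/=L; 
    if n[2]<0:n=-n
    if n[2]<.85: continue
    c=(abs((q-a[0])@n)<.001).sum()
    if best is None or c>best[0]: best=(c,n,a[0])
c,n,a=best; i=q[abs((q-a)@n)<.001]; 
A=np.c_[i[:,:2]-s[:2],np.ones(len(i))]; co=np.linalg.lstsq(A,i[:,2]-s[2],rcond=None)[0]
print(c,"slopes",co, "lid ctr",circ(i), "knob", np.round(q[q[:,2]-s[2]>co[2]+.006].mean(0)*1000,1))
E
```

```text
5963 [0.0139 0.024  0.0262 0.0264 0.0267 0.0273 0.0403]
3377 slopes [-0.00411508  0.00351628  0.02647257] lid ctr (array([346.3, 303. ]), 27.5, 3377) knob [349.3 303.1 190.1]
```

```bash
python3 - <<'E'
from h import *
p=shot("wrist","w2c"); w=cloud(p); q=lidtilt(p,w); s=np.array(p["_s"]["tcp_pos"])
i=q[abs(q[:,2]-s[2]-.0265)<.0012]
print(s,np.round(np.percentile(i[:,0],[1,5,50,95,99])*1000,1),np.round(np.percentile(i[:,1],[1,5,50,95,99])*1000,1))
k=q[q[:,2]-s[2]>.033]; print(np.round(np.percentile(k[:,0],[1,50,99])*1000,1),np.round(np.percentile(k[:,1],[1,50,99])*1000,1))
# stand rings measurement
for n in("scene","top"):
    P=shot(n,n+"3"); W=cloud(P); 
    print(n,*rect(near(W,(.518,-.371),.095,.014,.03)))
E
```

```text
[0.35484849 0.30120931 0.15291194] [335.8 337.6 351.2 369.2 371.8] [283.6 286.3 302.8 318.1 320.6]
[337.7 350.3 358.5] [278.3 302.1 330. ]
scene [ 519.7 -368.8] [139.9 122.6] 78.0 509
top [ 517.8 -365.1] [155.6 120.8] 78.3 624
```

Emit:
send_rows --deltas '[[[0.6, -3, 0, 0, 0, 0], [1.3, -7, 0, 0, 0, 0], [2.1, -11.6, 0, 0, 0, 0], [3, -16.4, 0, 0, 0, 0], [3.8, -21, 0, 0, 0, 0], [4.7, -25.8, 0, 0, 0, 0], [5.6, -30.5, 0, 0, 0, 0], [6.4, -35.2, 0, 0, 0, 0], [7.3, -40, 0, 0, 0, 0], [8.1, -44.6, 0, 0, 0, 0], [9, -49.4, 0, 0, 0, 0], [9.8, -54, 0, 0, 0, 0]]]'

```text
clock: 5.6
tcp_pos: [0.4534, -0.2401, 0.1532]
orientation: [-0.001, 0.109, 0.994, 0.0]
wrist_force: [0.9, -0.5, -0.4]
finger_gap: 0.0408
```

Emit:
send_rows --deltas '[[[0.9, -4.6, 0, 0, 0, 0], [1.7, -9, 0, 0, 0, 0], [2.4, -12.8, 0, 0, 0, 0], [2.8, -15, 0, 0, 0, 0], [2.9, -15.6, 0, 0, 0, 0], [2.9, -15.6, 0, 0, 0, 0], [2.9, -15.6, 0, 0, 0, 0], [2.9, -15.6, 0, 0, 0, 0]]]'

```text
clock: 6.4
tcp_pos: [0.4827, -0.3926, 0.1542]
orientation: [-0.0, 0.108, 0.994, 0.0]
wrist_force: [-0.2, 0.2, -0.2]
finger_gap: 0.0408
```

```bash
python3 - <<'E'
from h import *
st(); p=shot("wrist","w3"); w=cloud(p); np.savez("w3.npz",w=w,img=p["img"])
print(*rect(near(w,(.518,-.371),.1,.014,.03)))
E
```

```text
t 6.4 tcp [ 482.7 -392.6  154.2] yawY 77.59 gap 40.8 F [-0.2  0.2 -0.2]
[ 511.  -352.4] [172.  117.9] 62.1 3681
```

View pics/w3.png

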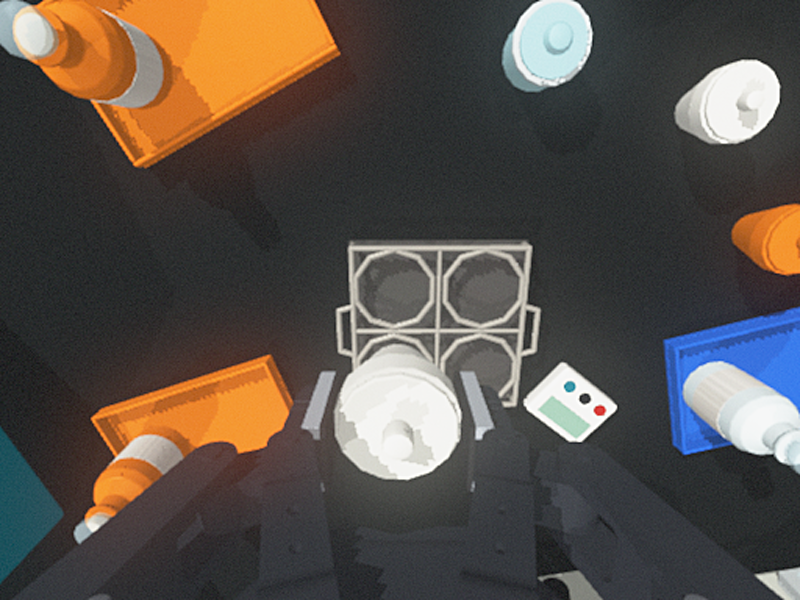

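```bash
python3 - <<'E'
from h import *
d=np.load("w3.npz"); w=d["w"]
def at(u,v):
    u,v=int(u*.64),int(v*.64); q=w[v-3:v+4,u-3:u+4].reshape(-1,3); return q
# find wire points around ring
m=(w[...,2]>.013)&(w[...,2]<.027); v,u=np.nonzero(m)
sel=(u>220)&(u<350)&(v>148)&(v<240)
q=w[m][sel]
# fit stand frame: radial distance to four ring centers =25.5mm for wires ; brute force
from scipy.optimize import minimize
def cost(x):
    th=x[2]; ex=np.array([np.cos(th),np.sin(th)]); ey=np.array([-ex[1],ex[0]]); l=q[:,:2]-x[:2]; a=l@ex; b=l@ey
    d=abs(np.hypot(abs(a)-.03,abs(b)-.03)-.0255); d=np.minimum(d,.006); return d.mean()
best=min((minimize(cost,[.518+i,-.371+j,np.radians(-12.2)],method="Nelder-Mead",options=dict(initial_simplex=[[.518+i,-.371+j,-.21],[.522+i,-.371+j,-.21],[.518+i,-.367+j,-.21],[.518+i,-.371+j,-.18]])) for i in(-.004,0,.004) for j in(-.004,0,.004)),key=lambda r:r.fun)
print(best.x,np.degrees(best.x[2]),best.fun,len(q))
th=best.x[2]; ex=np.array([np.cos(th),np.sin(th)]); ey=np.array([-ex[1],ex[0]])
for i in(-1,1):
  for j in (-1,1): print(i,j,best.x[:2]+.03*i*ex+.03*j*ey)
E
```

```text
[ 0.51622052 -0.37035611 -0.21126547] -12.104619850032057 0.0031307439707340037 3318
-1 -1 [ 0.4805966  -0.39339818]
-1 1 [ 0.49317845 -0.3347322 ]
1 -1 [ 0.53926258 -0.40598002]
1 1 [ 0.55184443 -0.34731404]
```

Emit:
send_rows --deltas '[[[-0.1, 0, -3, 0, 0, 0], [-0.1, 0, -6.5, 0, 0, 0], [-0.1, 0, -9, 0, 0, 0], [-0.1, 0, -10.5, 0, 0, 0], [-0.1, 0, -11.5, 0, 0, 0], [-0.1, 0, -12.3, 0, 0, 0], [-0.1, 0, -12.9, 0, 0, 0], [-0.1, 0, -13.2, 0, 0, 0], [-0.1, 0, -13.35, 0, 0, 0], [-0.1, 0, -13.35, 0, 0, 0]]]'

```text
clock: 7.45
tcp_pos: [0.4822, -0.3946, 0.0216]
orientation: [0.001, 0.109, 0.994, -0.0]
wrist_force: [-1.2, 0.4, -0.5]
finger_gap: 0.0407
```

Emit:
send_rows --deltas '[[[0, 0, 0, 0, 0, 0], [0, 0, 0, 0, 0, 0]]]'

```text
clock: 7.65
tcp_pos: [0.4822, -0.3946, 0.0215]
orientation: [0.001, 0.109, 0.994, -0.0]
wrist_force: [-0.3, 1.1, 2.8]
finger_gap: 0.0408
```

Emit:
send_rows --deltas '[[[0, 0, -0.05, 0, 0, 0], [0, 0, -0.05, 0, 0, 0], [0, 0, -0.05, 0, 0, 0], [0, 0, -0.05, 0, 0, 0]]]' --jaw 0.4

```text
clock: 8.05
tcp_pos: [0.4817, -0.3941, 0.0201]
orientation: [-0.0, 0.109, 0.994, 0.0]
wrist_force: [-0.1, -0.3, -0.2]
finger_gap: 0.0594
```

Emit:
send_rows --deltas '[[[0, 0, 1, 0, 0, 0], [0, 0, 4, 0, 0, 0], [0, 0, 9, 0, 0, 0], [-0.5, 3, 13.5, 0, 0, 0], [-2, 7.5, 14, 0, 0, 0], [-3.8, 12, 14, 0, 0, 0], [-5, 16, 14, 0, 0, 0], [-6.2, 19, 14, 0, 0, 0], [-6.9, 21, 14, 0, 0, 0], [-6.9, 21, 14, 0, 0, 0], [-6.9, 21, 14, 0, 0, 0]]]' --jaw 1

```text
clock: 9.15
tcp_pos: [0.4134, -0.1845, 0.1613]
orientation: [0.001, 0.108, 0.994, -0.001]
wrist_force: [-1.0, -0.9, -0.2]
finger_gap: 0.0855
```

```bash
python3 - <<'E'
from h import *
st(); p=shot("wrist","w4"); w=cloud(p)
print("cr2",circ(near(w,(.414,-.185),.04,.03,.06)),"z",np.nanmax(near(w,(.414,-.185),.04,.0,.06)[:,2]))
p=shot("top","t4"); w=cloud(p); q=near(w,(.481,-.393),.03,.035,.07); print("cr1 in ring",circ(q),np.median(q[:,2]),q[:,2].max())
p=shot("scene","s4"); w=cloud(p); q=near(w,(.481,-.393),.03,.035,.07); print("cr1 in ring",circ(q),np.median(q[:,2]),q[:,2].max())
E
```

```text
t 9.2 tcp [ 413.4 -184.5  161.3] yawY 77.56 gap 85.5 F [-1.  -0.9 -0.2]
cr2 (array([ 413.2, -184.5]), 21.1, 1337) z 0.052358085650267006
cr1 in ring (array([ 471.1, -405.4]), 13.9, 25) 0.04518434231558119 0.04909384730650431
cr1 in ring (array([ 485.5, -392.8]), 22.5, 129) 0.045834619659188516 0.058579276668923666
```

View pics/w4.png

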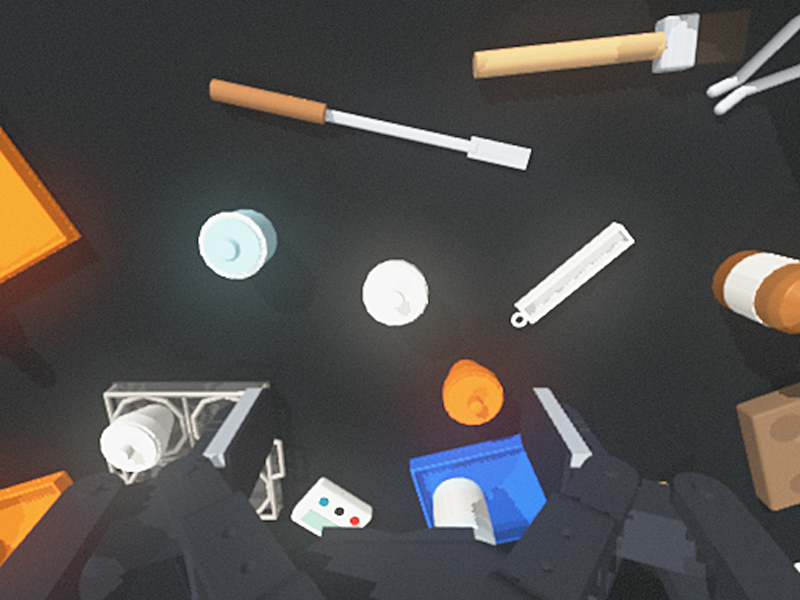

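Emit:
send_rows --deltas '[[[0, 0, -4, 0, 0, 0], [0, 0, -9, 0, 0, 0], [0, 0, -12.5, 0, 0, 0], [0, 0, -14.2, 0, 0, 0], [0, 0, -14.6, 0, 0, 0], [0, 0, -14.6, 0, 0, 0]]]'

```text
clock: 9.9
tcp_pos: [0.4128, -0.1847, 0.0139]
orientation: [-0.001, 0.109, 0.994, 0.0]
wrist_force: [0.4, -0.3, 0.3]
finger_gap: 0.0852
```

Emit:
send_rows --deltas '[[[0, 0, 0, 0, 0, 0], [0, 0, 0, 0, 0, 0], [0, 0, 0, 0, 0, 0], [0, 0, 0, 0, 0, 0], [0, 0, 0, 0, 0, 0], [0, 0, 0, 0, 0, 0], [0, 0, 0, 0, 0, 0], [0, 0, 0.5, 0, 0, 0], [0, 0, 2, 0, 0, 0], [0, 0, 5, 0, 0, 0], [0, 0, 9, 0, 0, 0], [0, 0, 13, 0, 0, 0]]]' --jaw -1 --force 30

```text
clock: 11.1
tcp_pos: [0.412, -0.1836, 0.1455]
orientation: [-0.001, 0.109, 0.994, 0.0]
wrist_force: [1.1, 1.1, -0.7]
finger_gap: 0.0408
```

Emit:
send_rows --deltas '[[[2.5, -3, 0.5, 0, 0, 0], [5.5, -6.5, 0.5, 0, 0, 0], [8.5, -10, 0.5, 0, 0, 0], [11.5, -13.4, 0.5, 0, 0, 0], [13.3, -15.6, 0, 0, 0, 0], [13.9, -16.3, 0, 0, 0, 0], [13.9, -16.3, 0, 0, 0, 0], [13.9, -16.3, 0, 0, 0, 0]]]'

```text
clock: 11.9
tcp_pos: [0.5509, -0.346, 0.1442]
orientation: [-0.001, 0.109, 0.994, 0.001]
wrist_force: [0.4, 0.6, -0.6]
finger_gap: 0.0406
```

```bash
python3 - <<'E'
from h import *
st(); p=shot("wrist","w5")
E
```

```text
t 11.9 tcp [ 550.9 -346.   144.2] yawY 77.53 gap 40.6 F [ 0.4  0.6 -0.6]
```

View pics/w5.png

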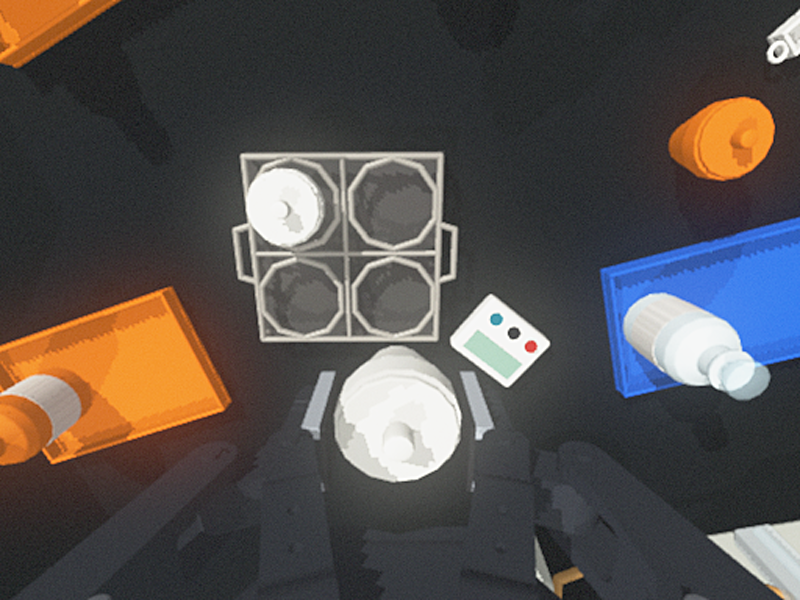

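```bash
python3 - <<'E'
from h import *
from scipy.optimize import minimize
p=shot("wrist","w5b"); w=cloud(p)
m=(w[...,2]>.013)&(w[...,2]<.027)&(np.hypot(w[...,0]-.516,w[...,1]+.37)<.08); v,u=np.nonzero(m)
s=(v>60)&(v<222)&(u>140)&(u<300)&~((v<165)&(u<215)); q=w[m][s]
def cost(x):
    ex=np.array([np.cos(x[2]),np.sin(x[2])]); ey=np.array([-ex[1],ex[0]]); l=q[:,:2]-x[:2]; a=l@ex; b=l@ey
    return np.minimum(abs(np.hypot(abs(a)-.03,abs(b)-.03)-.0255),.006).mean()
b=min((minimize(cost,[.518+i,-.371+j,-.21],method="Nelder-Mead",options=dict(initial_simplex=[[.518+i,-.371+j,-.21],[.522+i,-.371+j,-.21],[.518+i,-.367+j,-.21],[.518+i,-.371+j,-.18]])) for i in(-.004,0,.004) for j in(-.004,0,.004)),key=lambda r:r.fun)
th=b.x[2]; ex=np.array([np.cos(th),np.sin(th)]); ey=np.array([-ex[1],ex[0]]); print(b.x,b.fun,b.x[:2]+.03*ex+.03*ey)
print("device z",np.nanmax(near(w,(.58,-.27),.05,.003,.05)[:,2]))
E
```

```text
[ 0.51758867 -0.37002971 -0.21564885] 0.0031575975192148294 [ 0.55331324 -0.34714402]
device z 0.021132670676892673
```

Emit:
send_rows --deltas '[[[0.05, 0, -3, 0, 0, 0], [0.05, 0, -6.5, 0, 0, 0], [0.05, 0, -9, 0, 0, 0], [0.05, 0, -10.3, 0, 0, 0], [0.05, 0, -11.2, 0, 0, 0], [0.05, 0, -11.8, 0, 0, 0], [0.05, 0, -12.2, 0, 0, 0], [0.05, 0, -12.35, 0, 0, 0], [0.05, 0, -12.4, 0, 0, 0], [0.05, 0, -12.4, 0, 0, 0]]]'

```text
clock: 13.0
tcp_pos: [0.5528, -0.3476, 0.0215]
orientation: [0.001, 0.109, 0.994, -0.0]
wrist_force: [-1.1, 2.0, 4.9]
finger_gap: 0.0405
```

Emit:
send_rows --deltas '[[[0, 0, 0, 0, 0, 0], [0, 0, 0, 0, 0, 0], [0, 0, 0, 0, 0, 0], [0, 0, 0, 0, 0, 0]]]' --jaw 0.35

```text
clock: 13.4
tcp_pos: [0.5522, -0.3472, 0.0201]
orientation: [-0.0, 0.109, 0.994, 0.0]
wrist_force: [0.7, -0.2, 0.3]
finger_gap: 0.0578
```

Emit:
send_rows --deltas '[[[0, 0, 1, 0, 0, 0], [0, 0, 4, 0, 0, 0], [0, 0, 9, 0, 0, 0], [0, 0, 13, 0, 0, 0], [0, 0, 14, 0, 0, 0], [0, 0, 14, 0, 0, 0]]]'

```text
clock: 14.0
tcp_pos: [0.5536, -0.3483, 0.1637]
orientation: [0.002, 0.109, 0.994, -0.002]
wrist_force: [0.1, 0.4, -0.0]
finger_gap: 0.0579
```

```bash
python3 - <<'E'
from h import *
st(); p=shot("wrist","w6")
p=shot("scene","s6"); w=cloud(p)
for c in [(.481,-.393),(.553,-.347)]:
    q=near(w,c,.03,.04,.075); print(circ(q),np.median(q[:,2]),np.sort(q[:,2])[-4:])
E
```

```text
t 14.0 tcp [ 553.6 -348.3  163.7] yawY 77.52 gap 57.9 F [ 0.1  0.4 -0. ]
(array([ 484.4, -391. ]), 20.7, 118) 0.045639722498280175 [0.05325341 0.05366138 0.05394349 0.05568661]
(array([ 556. , -344.3]), 21.2, 132) 0.045979267917649294 [0.05538608 0.05553104 0.05608729 0.05633736]
```

View pics/w6.png

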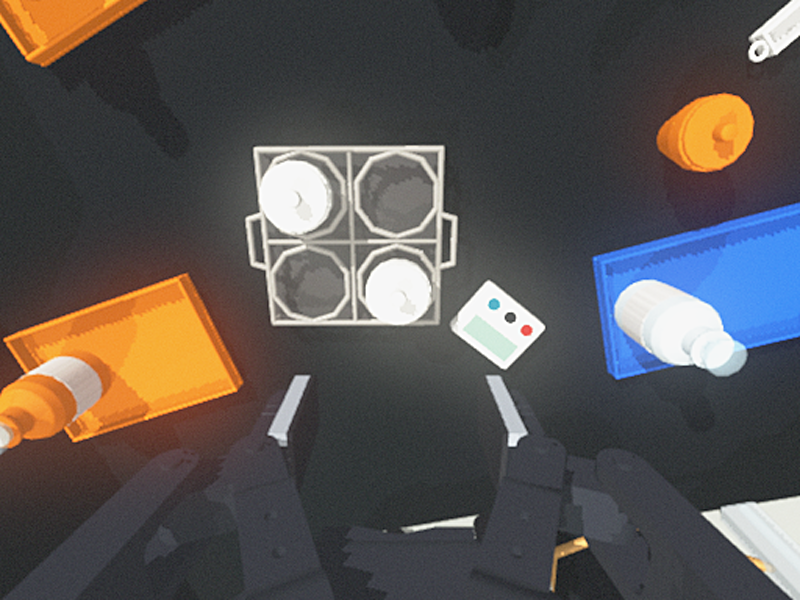

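Emit:
send_rows --deltas '[[[-1.2, 3, 0, 0, 0, -7], [-3, 7.3, 0, 0, 0, -15], [-5, 12, 0, 0, 0, -23], [-6.8, 16.5, 0, 0, 0, -31], [-8.6, 21, 0, 0, 0, -39], [-10.4, 25.3, 0, 0, 0, -45], [-11.6, 28.2, 0, 0, 0, -46.6], [-11.85, 28.8, 0, 0, 0, -46.6], [-11.85, 28.8, 0, 0, 0, -46.6], [-11.85, 28.8, 0, 0, 0, -46.6]]]' --jaw 0.2

```text
clock: 15.1
tcp_pos: [0.434, -0.0597, 0.1596]
orientation: [-0.0, 0.493, 0.87, -0.0]
wrist_force: [-0.8, 0.4, -0.2]
finger_gap: 0.0513
```

```bash
python3 - <<'E'
from h import *
st(); p=shot("wrist","w7"); w=cloud(p)
q=near(w,(.434,-.06),.062,.006,.02); print(*rect(q))
# body only: exclude lug end
for z0 in (.006,.008): print(*rect(near(w,(.434,-.06),.0445,z0,.02)))
print("bb",circ(near(w,(.467,.062),.035,.01,.055)),circ(near(w,(.467,.062),.035,.075,.1)))
print("dish",*rect(near(w,(.3975,.1865),.045,.01,.025)))
E
```

```text
t 15.1 tcp [434.  -59.7 159.6] yawY 30.92 gap 51.3 F [-0.8  0.4 -0.2]
[438.2 -64.6] [97.3 15.1] 120.6 441
[435.4 -59.9] [86.5 15.1] 120.6 388
[435.4 -59.9] [86.5 15.1] 120.6 381
bb (array([467.3,  61.1]), 22.1, 776) (array([467.5,  61. ]), 11.9, 933)
dish [0. 0.] [0. 0.] 0.0 0
```

View pics/w7.png

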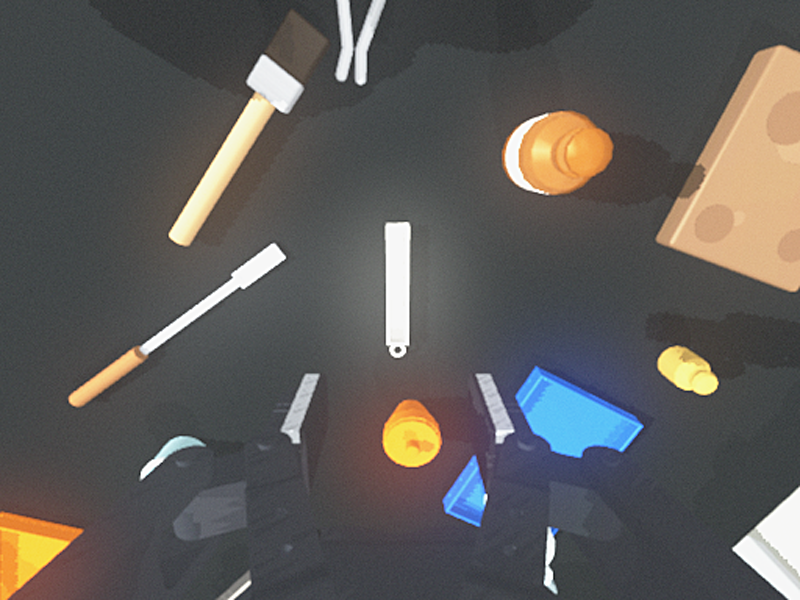

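Emit:
send_rows --deltas '[[[0.15, 0, -4, 0, 0, 0], [0.15, 0, -8.5, 0, 0, 0], [0.15, 0, -12.5, 0, 0, 0], [0.15, 0, -14.6, 0, 0, 0], [0.15, 0, -15.4, 0, 0, 0], [0.15, 0, -15.6, 0, 0, 0], [0.15, 0, -15.6, 0, 0, 0]]]'

```text
clock: 15.85
tcp_pos: [0.4362, -0.06, 0.0048]
orientation: [0.0, 0.493, 0.87, 0.0]
wrist_force: [0.2, 0.5, -0.2]
finger_gap: 0.0514
```

Emit:
send_rows --deltas '[[[0, 0, 0, 0, 0, 0], [0, 0, 0, 0, 0, 0], [0, 0, 0, 0, 0, 0], [0, 0, 0, 0, 0, 0], [0, 0, 0, 0, 0, 0], [0, 0, 0, 0, 0, 0], [0, 0, 0.4, 0, 0, 0], [0, 0, 1.5, 0, 0, 0], [0, 0, 4, 0, 0, 0], [0, 0, 8, 0, 0, 0], [0, 0, 12, 0, 0, 0], [0, 0, 13, 0, 0, 0]]]' --jaw -1 --force 30

```text
clock: 17.05
tcp_pos: [0.4378, -0.0599, 0.1392]
orientation: [0.004, 0.493, 0.87, 0.001]
wrist_force: [0.0, -0.2, 0.2]
finger_gap: 0.0149
```

```bash
python3 - <<'E'
from h import *
st(); p=shot("wrist","w8")
E
```

```text
t 17.1 tcp [437.8 -59.9 139.2] yawY 30.93 gap 14.9 F [ 0.  -0.2  0.2]
```

View pics/w8.png

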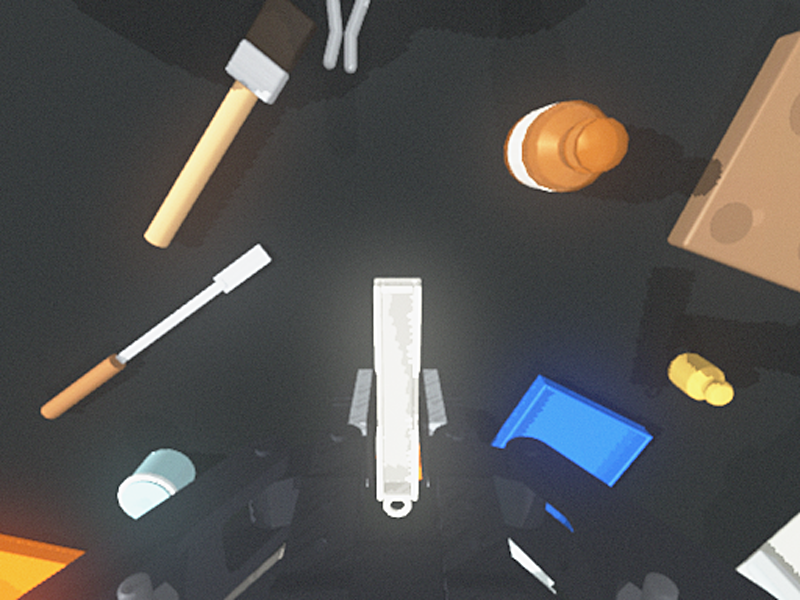

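Emit:
send_rows --deltas '[[[0.3, 2.5, 1.6, 0, 0, -2], [0.8, 6.5, 1.6, 0, 0, -5], [1.3, 11.2, 1.6, 0, 0, -8], [1.9, 16, 1.6, 0, 0, -11], [2.5, 20.7, 1.6, 0, 0, -14], [3.1, 25.5, 1.6, 0, 0, -16.6], [3.6, 30.2, 1.6, 0, 0, -16.6], [4.2, 35, 1.6, 0, 0, -16.6], [4.7, 39, 1.6, 0, 0, -16.6], [5, 41.8, 1.6, 0, 0, -16.6], [5.1, 42.5, 1.6, 0, 0, -16.6], [5.1, 42.5, 1.6, 0, 0, -16.6]]]'

```text
clock: 18.3
tcp_pos: [0.4854, 0.3662, 0.1489]
orientation: [-0.0, 0.613, 0.79, -0.001]
wrist_force: [-0.4, -1.5, -0.2]
finger_gap: 0.0149
```

Emit:
send_rows --deltas '[[[0, 0, 0, 0, 0, 0], [0, 0, 0, 0, 0, 0]]]'

```text
clock: 18.5
tcp_pos: [0.4861, 0.3643, 0.1501]
orientation: [-0.0, 0.614, 0.789, -0.0]
wrist_force: [-0.1, -0.5, 0.1]
finger_gap: 0.0147
```

```bash
python3 - <<'E'
from h import *
st(); p=shot("wrist","w9"); w=cloud(p)
q=near(w,(.4995,.367),.1,.0165,.03); print(*rect(q))
E
```

```text
t 18.5 tcp [486.1 364.3 150.1] yawY 14.23 gap 14.7 F [-0.1 -0.5  0.1]
[499.7 367.4] [150.  119.7] 104.4 1981
```

View pics/w9.png

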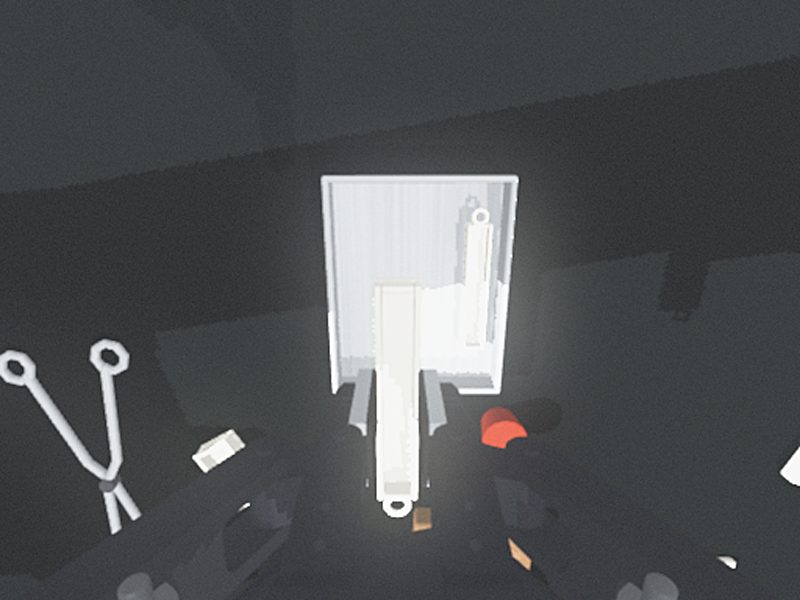

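Emit:
send_rows --deltas '[[[0, 0, -4, 0, 0, 0], [0, 0, -8, 0, 0, 0], [0, 0, -11, 0, 0, 0], [0, 0, -12.6, 0, 0, 0], [0, 0, -13.5, 0, 0, 0], [0, 0, -14, 0, 0, 0], [0, 0, -14.3, 0, 0, 0], [0, 0, -14.4, 0, 0, 0], [0, 0, -14.4, 0, 0, 0], [0, 0, -14.4, 0, 0, 0]]]'

```text
clock: 19.55
tcp_pos: [0.4871, 0.366, 0.0075]
orientation: [0.001, 0.614, 0.79, 0.001]
wrist_force: [-0.5, -1.6, 4.3]
finger_gap: 0.0146
```

Emit:
send_rows --deltas '[[[0, 0, 0, 0, 0, 0], [0, 0, 0, 0, 0, 0], [0, 0, 0, 0, 0, 0]]]' --jaw -0.3

```text
clock: 19.85
tcp_pos: [0.4862, 0.3659, 0.0063]
orientation: [-0.0, 0.613, 0.79, 0.0]
wrist_force: [-0.5, 0.1, -0.3]
finger_gap: 0.03
```

Emit:
send_rows --deltas '[[[0, 0, 1, 0, 0, 0], [0, 0, 4, 0, 0, 0], [0, 0, 9, 0, 0, 0], [0, 0, 13, 0, 0, 0], [0, 0, 14.4, 0, 0, 0], [0, 0, 14.4, 0, 0, 0]]]'

```text
clock: 20.45
tcp_pos: [0.4882, 0.3669, 0.1544]
orientation: [0.001, 0.613, 0.79, 0.003]
wrist_force: [0.2, -0.4, -0.7]
finger_gap: 0.0298
```

```bash
python3 - <<'E'
from h import *
st(); p=shot("wrist","w10"); w=cloud(p)
print(*rect(near(w,(.4995,.367),.1,.0175,.03)),*rect(near(w,(.486,.366),.04,.009,.0165)), np.median(near(w,(.486,.366),.04,.009,.0165)[:,2]))
E
```

```text
t 20.4 tcp [488.2 366.9 154.4] yawY 14.32 gap 29.8 F [ 0.2 -0.4 -0.7]
[499.5 367.5] [149.2 119.6] 104.3 2122 [487.4 366.5] [79.  15.6] 103.9 322 0.013696822215521237
```

View pics/w10.png

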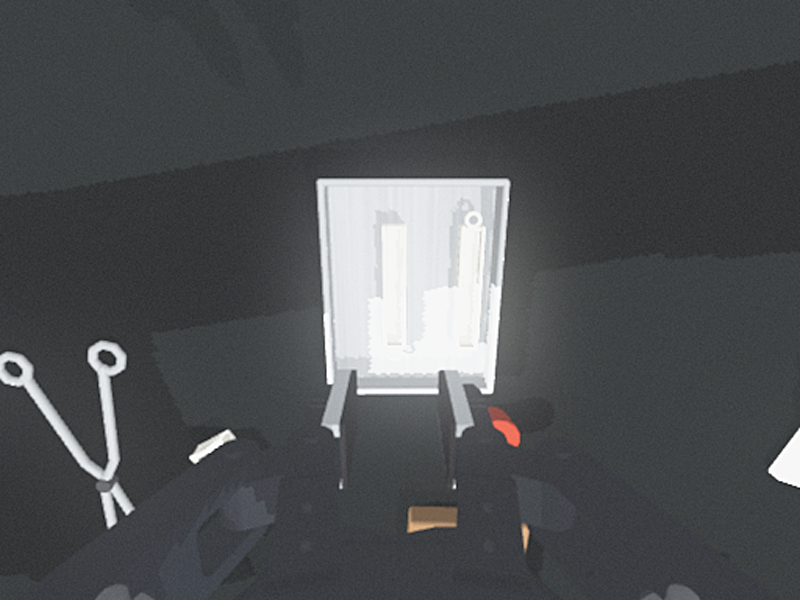

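Emit:
send_rows --deltas '[[[-1.8, -3.6, 0, 0, 0, 8], [-3.8, -7.6, 0, 0, 0, 16], [-5.8, -11.6, 0, 0, 0, 24], [-7.8, -15.6, 0, 0, 0, 30.2], [-8.8, -17.6, 0, 0, 0, 30.2], [-8.95, -17.95, 0, 0, 0, 30.2], [-8.95, -17.95, 0, 0, 0, 30.2], [-8.95, -17.95, 0, 0, 0, 30.2]]]' --jaw 0.3

```text
clock: 21.3
tcp_pos: [0.3973, 0.1869, 0.1499]
orientation: [-0.0, 0.387, 0.922, 0.0]
wrist_force: [0.2, 1.3, -0.8]
finger_gap: 0.0553
```

```bash
python3 - <<'E'
from h import *
st(); p=shot("wrist","w11"); w=cloud(p)
print(*rect(near(w,(.397,.1865),.045,.0125,.025)))
print("slab",*rect(near(w,(.609,.128),.09,.014,.03)),"bb",circ(near(w,(.467,.062),.035,.01,.055)))
E
```

```text
t 21.3 tcp [397.3 186.9 149.9] yawY 44.52 gap 55.3 F [ 0.2  1.3 -0.8]
[397.8 186.5] [59.7 30.6] 133.6 618
slab [604.9 139.5] [105.8 102.1] 104.0 817 bb (array([466.9,  62.9]), 22.2, 1066)
```

View pics/w11.png

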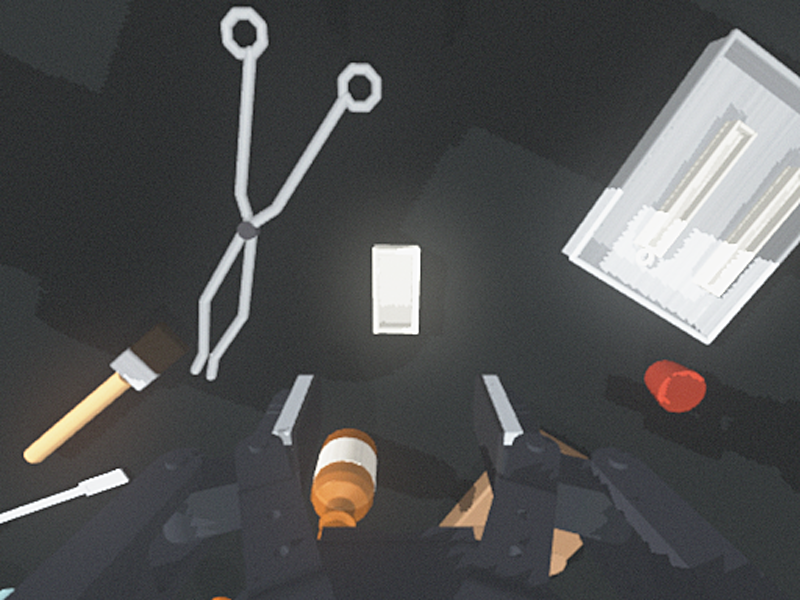

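Emit:
send_rows --deltas '[[[0, 0, -4, 0, 0, -0.5], [0, 0, -8.5, 0, 0, -0.5], [0, 0, -12, 0, 0, -0.5], [0, 0, -13.8, 0, 0, -0.5], [0, 0, -14.5, 0, 0, -0.5], [0, 0, -14.6, 0, 0, -0.5], [0, 0, -14.6, 0, 0, -0.5]]]'

```text
clock: 22.05
tcp_pos: [0.3977, 0.1869, 0.0049]
orientation: [0.0, 0.39, 0.921, 0.0]
wrist_force: [0.3, -0.7, 0.6]
finger_gap: 0.0556
```

Emit:
send_rows --deltas '[[[0, 0, 0, 0, 0, 0], [0, 0, 0, 0, 0, 0], [0, 0, 0, 0, 0, 0], [0, 0, 0, 0, 0, 0], [0, 0, 0, 0, 0, 0], [0, 0, 0, 0, 0, 0], [0, 0, 0.4, 0, 0, 0], [0, 0, 1.5, 0, 0, 0], [0, 0, 4, 0, 0, 0], [0, 0, 8, 0, 0, 0], [0, 0, 12, 0, 0, 0], [0, 0, 14.6, 0, 0, 0]]]' --jaw -1 --force 30

```text
clock: 23.25
tcp_pos: [0.3975, 0.1865, 0.1539]
orientation: [0.001, 0.391, 0.921, 0.001]
wrist_force: [1.1, 0.9, 0.2]
finger_gap: 0.0291
```

```bash
python3 - <<'E'
from h import *
st(); p=shot("wrist","w12")
E
```

```text
t 23.2 tcp [397.5 186.5 153.9] yawY 44.02 gap 29.1 F [1.1 0.9 0.2]
```

View pics/w12.png

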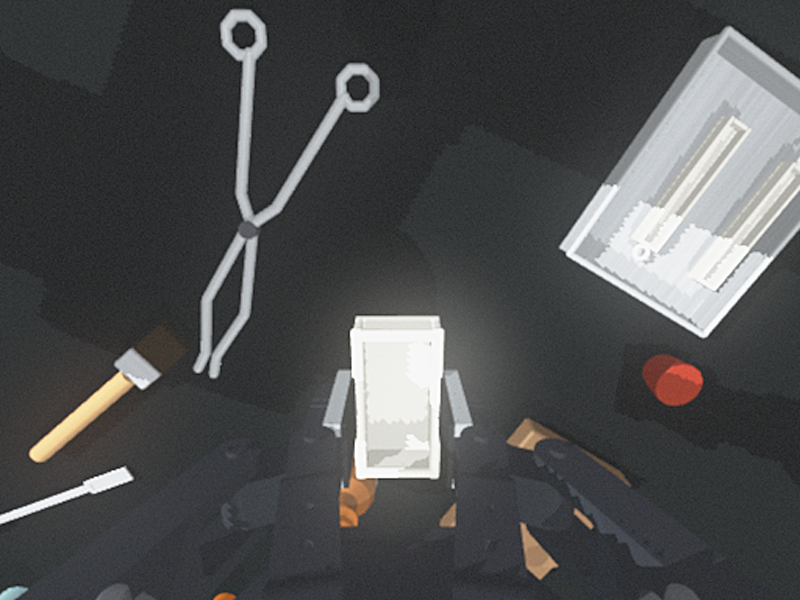

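Emit:
send_rows --deltas '[[[2.5, -0.7, 0, 0, 0, -7], [6.5, -1.8, 0, 0, 0, -15], [11, -3, 0, 0, 0, -23], [15.5, -4.3, 0, 0, 0, -31], [19, -5.2, 0, 0, 0, -33], [20.9, -5.75, 0, 0, 0, -33], [21.2, -5.85, 0, 0, 0, -33], [21.2, -5.85, 0, 0, 0, -33], [21.2, -5.85, 0, 0, 0, -33]]]'

```text
clock: 24.2
tcp_pos: [0.6075, 0.1281, 0.1504]
orientation: [-0.0, 0.636, 0.772, -0.0]
wrist_force: [0.3, -0.8, -0.6]
finger_gap: 0.029
```

```bash
python3 - <<'E'
from h import *
st(); p=shot("wrist","w13"); w=cloud(p)
q=near(w,(.609,.128),.09,.014,.03); print(*rect(q),np.median(q[:,2]))
E
```

```text
t 24.2 tcp [607.5 128.1 150.4] yawY 11.04 gap 29.0 F [ 0.3 -0.8 -0.6]
[610.1 129.4] [124.9 102. ] 101.7 8916 0.02094766690956655
```

View pics/w13.png

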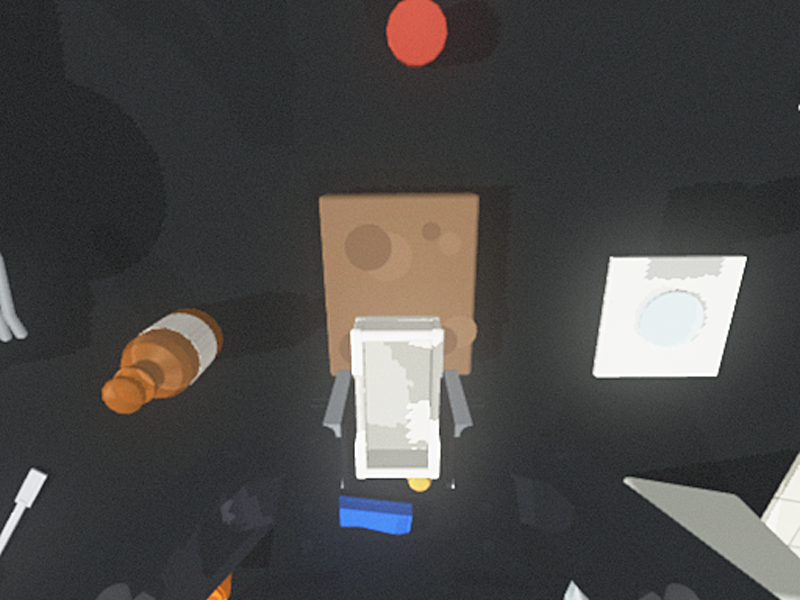

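Emit:
send_rows --deltas '[[[0, 0, -4, 0, 0, 0], [0, 0, -7.5, 0, 0, 0], [0, 0, -10, 0, 0, 0], [0, 0, -11.3, 0, 0, 0], [0, 0, -12, 0, 0, 0], [0, 0, -12.4, 0, 0, 0], [0, 0, -12.55, 0, 0, 0], [0, 0, -12.6, 0, 0, 0], [0, 0, -12.6, 0, 0, 0]]]'

```text
clock: 25.15
tcp_pos: [0.6096, 0.128, 0.0256]
orientation: [0.001, 0.636, 0.772, 0.001]
wrist_force: [-2.2, -0.0, 3.2]
finger_gap: 0.0294
```

Emit:
send_rows --deltas '[[[0, 0, 0, 0, 0, 0], [0, 0, 0, 0, 0, 0], [0, 0, 0, 0, 0, 0], [0, 0, 0, 0, 0, 0]]]' --jaw 0.15

```text
clock: 25.55
tcp_pos: [0.6088, 0.1277, 0.0243]
orientation: [0.0, 0.636, 0.772, 0.0]
wrist_force: [0.1, -1.0, 0.9]
finger_gap: 0.049
```

Emit:
send_rows --deltas '[[[0, 0, 1, 0, 0, 0], [0, 0, 4, 0, 0, 0], [0, 0, 9, 0, 0, 0], [0, 0, 13, 0, 0, 0], [0, 0, 14.6, 0, 0, 0], [0, 0, 14.6, 0, 0, 0]]]'

```text
clock: 26.15
tcp_pos: [0.6111, 0.128, 0.1748]
orientation: [0.003, 0.636, 0.772, 0.003]
wrist_force: [0.2, -0.7, 0.2]
finger_gap: 0.0489
```

```bash
python3 - <<'E'
from h import *
st(); p=shot("wrist","w14"); w=cloud(p)
q=near(w,(.609,.128),.05,.0305,.045); print(*rect(q),np.median(q[:,2]))
print("bb",circ(near(w,(.467,.062),.035,.01,.055)))
E
```

```text
t 26.1 tcp [611.1 128.  174.8] yawY 11.02 gap 48.9 F [ 0.2 -0.7  0.2]
[609.9 128.1] [59.7 31.1] 100.8 617 0.036708485754317816
bb (array([469.2,  62.5]), 22.1, 1000)
```

View pics/w14.png

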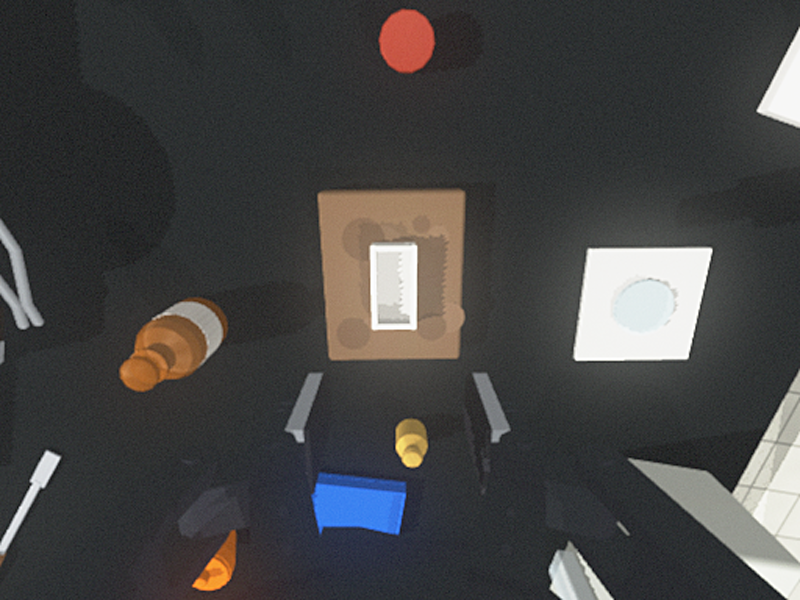

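Emit:
send_rows --deltas '[[[-2.5, -1.2, 0, 0, 0, -4], [-6.5, -3, 0, 0, 0, -8.2], [-11, -5.1, 0, 0, 0, -8.2], [-13.6, -6.4, 0, 0, 0, -8.2], [-14.15, -6.6, 0, 0, 0, -8.2], [-14.15, -6.6, 0, 0, 0, -8.2], [-14.15, -6.6, 0, 0, 0, -8.2]]]' --jaw 1

```text
clock: 26.9
tcp_pos: [0.468, 0.062, 0.1698]
orientation: [-0.0, 0.69, 0.724, 0.0]
wrist_force: [0.9, 0.2, 0.1]
finger_gap: 0.0854
```

```bash
python3 - <<'E'
from h import *
st(); p=shot("wrist","w15"); w=cloud(p)
print("bb",circ(near(w,(.467,.062),.035,.01,.055)),circ(near(w,(.467,.062),.02,.082,.1)),near(w,(.467,.062),.02,.05,.12)[:,2].max())
E
```

```text
t 26.9 tcp [468.   62.  169.8] yawY 2.81 gap 85.4 F [0.9 0.2 0.1]
bb (array([468.2,  62. ]), 22.1, 515) (array([468.1,  61.3]), 11.0, 479) 0.09190577759834502
```

View pics/w15.png

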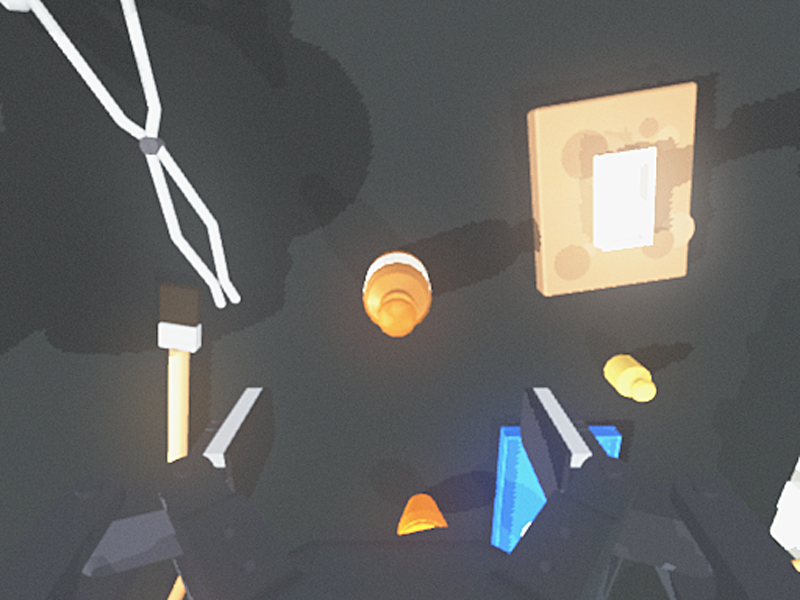

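Emit:
send_rows --deltas '[[[0, 0, -3, 0, 0, 0], [0, 0, -7, 0, 0, 0], [0, 0, -10.5, 0, 0, 0], [0, 0, -12.8, 0, 0, 0], [0, 0, -14, 0, 0, 0], [0, 0, -14.5, 0, 0, 0], [0, 0, -14.5, 0, 0, 0]]]'

```text
clock: 27.65
tcp_pos: [0.4675, 0.0621, 0.0245]
orientation: [-0.001, 0.689, 0.724, -0.0]
wrist_force: [-0.3, 0.6, 0.6]
finger_gap: 0.0851
```

Emit:
send_rows --deltas '[[[0, 0, 0, 0, 0, 0], [0, 0, 0, 0, 0, 0], [0, 0, 0, 0, 0, 0], [0, 0, 0, 0, 0, 0], [0, 0, 0, 0, 0, 0], [0, 0, 0, 0, 0, 0], [0, 0, 0, 0, 0, 0], [0, 0, 0.4, 0, 0, 0], [0, 0, 1.5, 0, 0, 0], [0, 0, 4, 0, 0, 0], [0, 0, 8, 0, 0, 0], [0, 0, 12, 0, 0, 0]]]' --jaw -1 --force 35

```text
clock: 28.85
tcp_pos: [0.4664, 0.0618, 0.1468]
orientation: [-0.0, 0.69, 0.724, -0.0]
wrist_force: [1.4, 0.4, -1.0]
finger_gap: 0.0424
```

```bash
python3 - <<'E'
from h import *
st(); p=shot("wrist","w16"); p=shot("scene","s16")
E
```

```text
t 28.9 tcp [466.4  61.8 146.8] yawY 2.81 gap 42.4 F [ 1.4  0.4 -1. ]
```

View pics/w16.png

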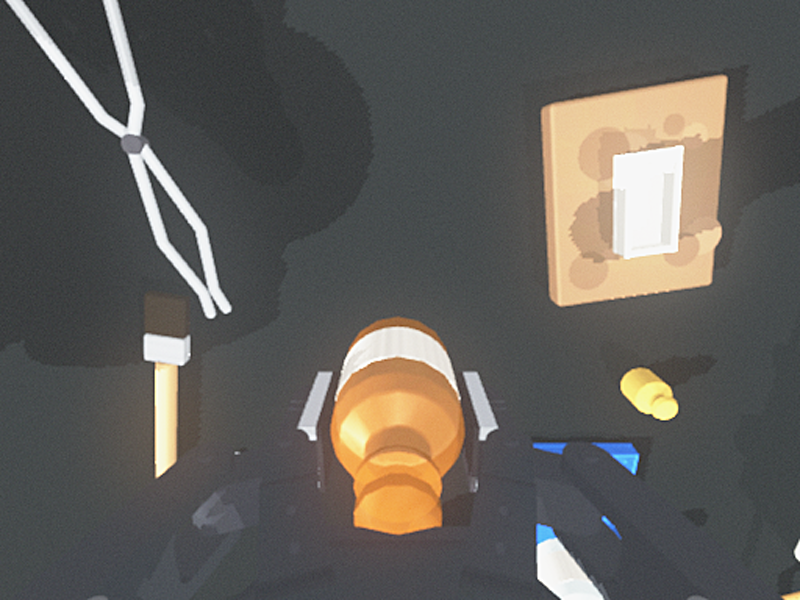

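View pics/s16.png

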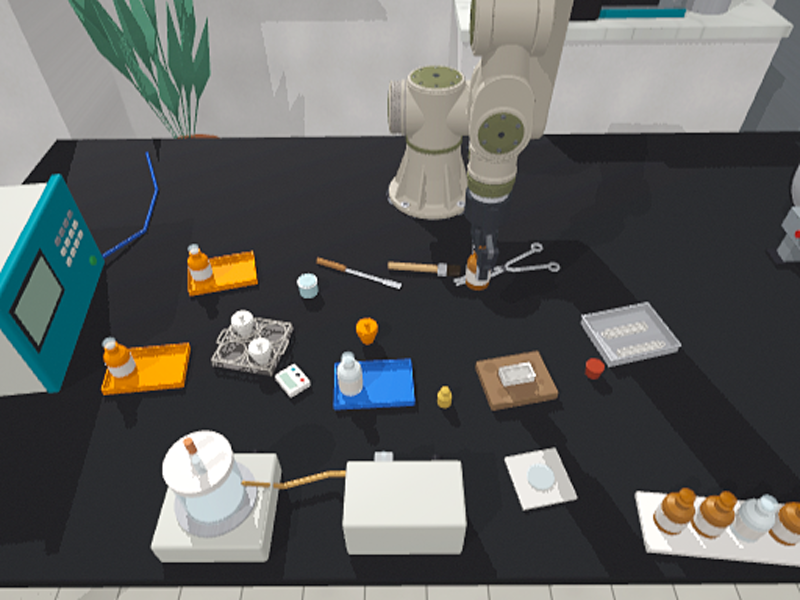

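Emit:
send_rows --deltas '[[[1.4, -1.6, 0, 0, 0, 0], [4, -4.6, 0, 0, 0, 0], [7, -8, 0, 0, 0, 0], [10, -11.5, 0, 0, 0, 0], [12.6, -14.5, 0, 0, 0, 0], [14, -16.1, 0, 0, 0, 0], [14.35, -16.5, 0, 0, 0, 0], [14.35, -16.5, 0, 0, 0, 0], [14.35, -16.5, 0, 0, 0, 0]]]'

```text
clock: 29.85
tcp_pos: [0.6097, -0.1022, 0.145]
orientation: [-0.001, 0.689, 0.724, -0.0]
wrist_force: [-0.1, -0.5, -1.4]
finger_gap: 0.0424
```

```bash
python3 - <<'E'
from h import *
st(); p=shot("wrist","w17"); w=cloud(p)
q=near(w,(.612,-.133),.093,.0105,.019); print(*rect(q))
im=p["img"].astype(int); m=(im[...,2]>im[...,0]+60)&(w[...,2]>.009)&(w[...,2]<.02); print(*rect(w[m]))
y=near(w,(.62,0),.06,.01,.08); print("yellow",circ(y) if len(y) else None, y[:,2].max() if len(y) else None)
p=shot("scene","s17")
E
```

```text
t 29.9 tcp [ 609.7 -102.2  145. ] yawY 2.85 gap 42.4 F [-0.1 -0.5 -1.4]
[ 611.9 -110.3] [101.   95.1] 93.2 920
[ 615.5 -172.8] [226.2  95.1] 93.2 1025
yellow (array([637.4, -27.6]), 39.0, 738) 0.04118513462754782
```

View pics/w17.png

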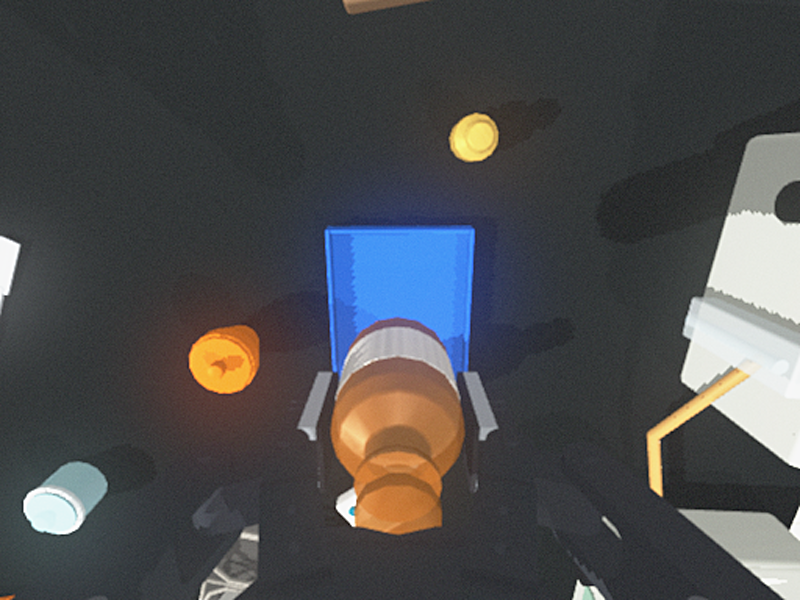

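View pics/s17.png

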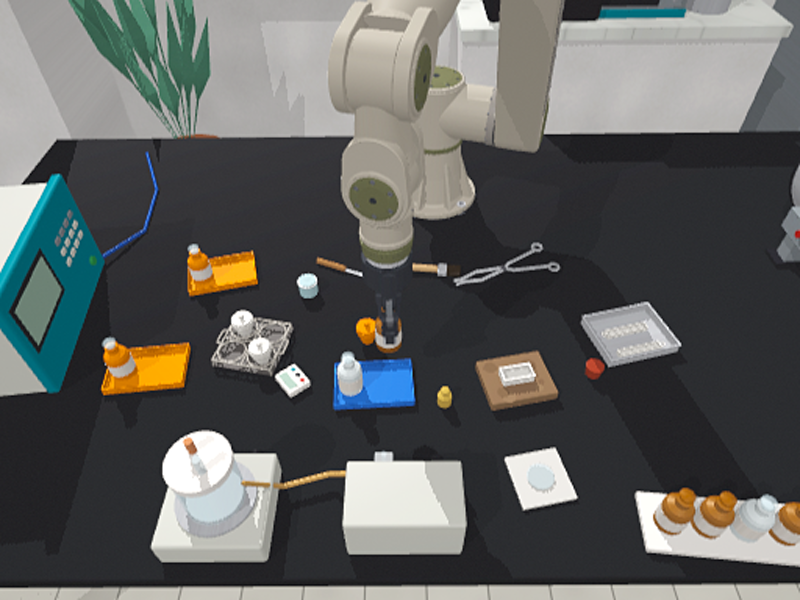

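Emit:
send_rows --deltas '[[[0.1, 0.4, -3, 0, 0, 0], [0.1, 0.4, -6.5, 0, 0, 0], [0.1, 0.4, -9, 0, 0, 0], [0.1, 0.4, -10.4, 0, 0, 0], [0.1, 0.4, -11.1, 0, 0, 0], [0.1, 0.4, -11.5, 0, 0, 0], [0.1, 0.4, -11.65, 0, 0, 0], [0.1, 0.4, -11.7, 0, 0, 0], [0.1, 0.4, -11.7, 0, 0, 0], [0.1, 0.4, -11.7, 0, 0, 0]]]'

```text
clock: 30.95
tcp_pos: [0.6126, -0.0994, 0.0295]
orientation: [0.001, 0.69, 0.724, 0.001]
wrist_force: [0.4, 0.7, 2.5]
finger_gap: 0.0429
```

Emit:
send_rows --deltas '[[[0, 0, 0, 0, 0, 0], [0, 0, 0, 0, 0, 0]]]'

```text
clock: 31.15
tcp_pos: [0.6126, -0.0994, 0.0294]
orientation: [0.001, 0.69, 0.724, 0.001]
wrist_force: [-1.2, 0.7, 5.6]
finger_gap: 0.0429
```

Emit:
send_rows --deltas '[[[0, 0, 0, 0, 0, 0], [0, 0, 0, 0, 0, 0], [0, 0, 0, 0, 0, 0], [0, 0, 0, 0, 0, 0], [0, 0, 0, 0, 0, 0]]]' --jaw 0.6

```text
clock: 31.65
tcp_pos: [0.6116, -0.0992, 0.0281]
orientation: [-0.0, 0.69, 0.724, -0.0]
wrist_force: [0.2, -0.9, -0.4]
finger_gap: 0.0682
```

Emit:
send_rows --deltas '[[[0, 0, 1, 0, 0, 0], [0, 0, 4, 0, 0, 0], [0, 0, 8, 0, 0, 0], [0, 0, 12, 0, 0, 0], [0, 0, 14, 0, 0, 0], [-5, 3, 16, 0, 0, 0], [-9.5, 5, 18, 0, 0, 0], [-14, 7, 18, 0, 0, 0], [-18, 9, 18, 0, 0, 0], [-20, 10, 18, 0, 0, 0], [-20, 10, 18, 0, 0, 0]]]'

```text
clock: 32.75
tcp_pos: [0.408, 0.0025, 0.2093]
orientation: [-0.0, 0.689, 0.725, -0.0]
wrist_force: [1.0, 0.1, -0.2]
finger_gap: 0.0684
```

```bash
python3 - <<'E'
from h import *
st()
for n in ("scene","top","wrist"):
    p=shot(n,n+"F"); w=cloud(p); print(n)
    for nm,c,r,z0,z1 in [("cr1",(.482,-.394),.03,.042,.08),("cr2",(.553,-.347),.03,.042,.08),("bb",(.612,-.099),.035,.01,.12),("wb",(.362,-.279),.035,.028,.06)]:
        q=near(w,c,r,z0,z1)
        if len(q)>5: print(nm,circ(q),"med %.4f max %.4f"%(np.median(q[:,2]),np.percentile(q[:,2],99)))
    for nm,c,r,z0,z1 in [("dish",(.609,.128),.05,.031,.05),("boat",(.4865,.366),.04,.009,.0165)]:
        q=near(w,c,r,z0,z1)
        if len(q)>5: print(nm,*rect(q),np.median(q[:,2]))
E
```

```text
t 32.8 tcp [408.    2.5 209.3] yawY 2.92 gap 68.4 F [ 1.   0.1 -0.2]
scene
cr1 (array([ 484.7, -391.9]), 21.6, 112) med 0.0461 max 0.0558
cr2 (array([ 556.3, -345.6]), 21.4, 127) med 0.0464 max 0.0552
bb (array([617.5, -99.2]), 22.1, 330) med 0.0566 max 0.0929
wb (array([ 364.6, -278.4]), 22.7, 95) med 0.0336 max 0.0445
dish [611.5 129.2] [60.9 32. ] 100.0 102 0.03544477887886096
boat [489.2 366.7] [67.8 57.4] 140.8 66 0.012517559577495
top
cr1 (array([ 479.7, -395.5]), 20.6, 162) med 0.0463 max 0.0553
cr2 (array([ 551.3, -349.1]), 20.8, 157) med 0.0459 max 0.0559
bb (array([611.7, -94.2]), 30.2, 236) med 0.0586 max 0.0929
wb (array([ 360. , -281.4]), 21.1, 180) med 0.0332 max 0.0457
wrist
bb (array([611.4, -98.2]), 22.2, 1920) med 0.0586 max 0.0931
wb (array([ 350.1, -261.5]), 2.3, 7) med 0.0308 max 0.0323
dish [609.7 128.3] [60.  32.5] 102.2 966 0.036369048221547476
```

View pics/sceneF.png

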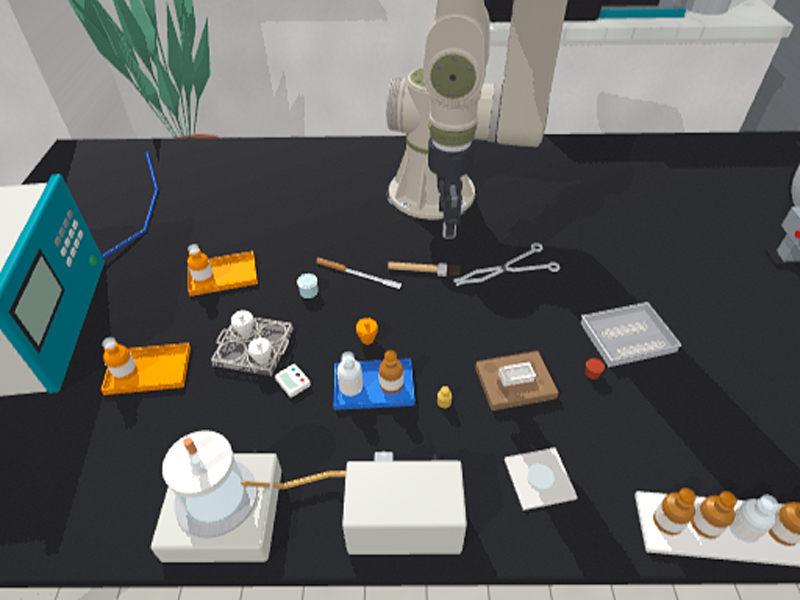

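View pics/wristF.png

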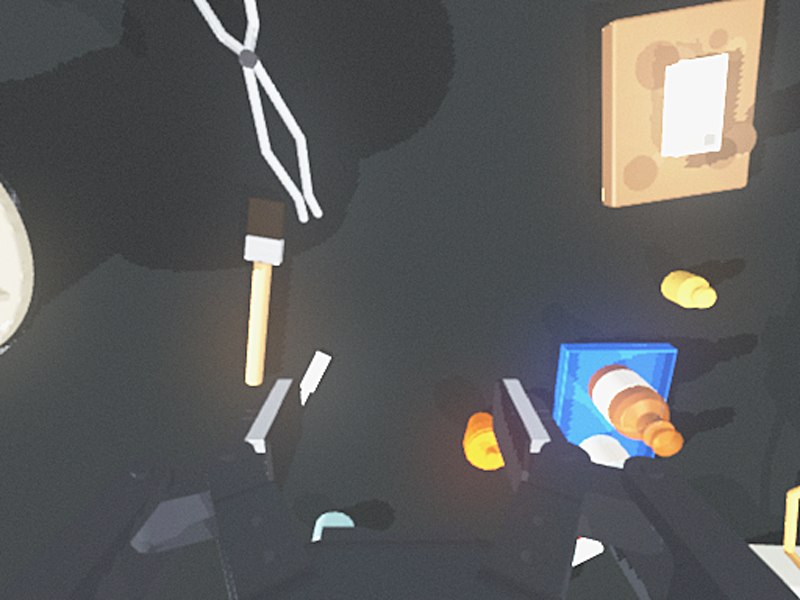

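Emit:
send_rows --deltas '[[[0, 0, 0, 0, 0, 0], [0, 0, 0, 0, 0, 0], [0, 0, 0, 0, 0, 0]]]'

```text
clock: 33.2
tcp_pos: [0.4124, 0.0004, 0.2081]
orientation: [-0.0, 0.69, 0.724, -0.0]
wrist_force: [1.2, -0.2, -0.1]
finger_gap: 0.0681
```

```bash
python3 -c "
from h import *
st(); print(hand_in()); st()"
```

```text
t 33.2 tcp [4.124e+02 4.000e-01 2.081e+02] yawY 2.78 gap 68.1 F [ 1.2 -0.2 -0.1]
the job is handed in; nothing more can be done
None
the job is handed in; nothing more can be done
```

I put all five pieces where they belong and handed the job in at 33.2 s; `hand_in` reports no verdict. The two white crucibles stand in diagonal rings of the stand, and the boat lies beside the fixed one in the steel tray. The ash dish is in the middle of the slab, and the brown bottle is in the blue tray beside the clear one.

**Final checks**, within the 2 mm camera calibration:

| Piece | Height found | Expected |
|---|---|---|
| Crucibles | lid tops about 46 mm, knobs 55–56 mm | 47 and 56 mm |
| Ash dish | rim 35–37 mm, about 1 mm from the slab's centre | 36 mm |
| Boat | top 12.5–13.7 mm | 13 mm |
| Brown bottle | top about 93 mm | 92 mm |

I did not measure tilt after release; everything looked upright in the last pictures. The weighing bottle read the same position as at the start, and the gripper was clear of everything.

**Disagreements:** the scene and top cameras differed by a steady 4–6 mm, so I took the wrist camera's readings, which fell between them. The top camera's brown-bottle circle was too large at the end (30 mm against 22 mm), probably from nearby points; the other two cameras gave 22 mm. The scene camera's outline of the boat was also distorted by the glare of the tray, but the wrist view after release showed it flat and straight.

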